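Pick two boxed-in sensors from the stock tray into the flow rail

ROBOT

A 7-joint arm with a two-finger parallel gripper is mounted at the origin on the work surface. World frame = base frame: x ahead of the robot, y to its left, z up, the work surface at z = 0. Lengths are in m, angles in rad, forces in N, time in s.
With the tool pointing down it reaches from about 0.425 to 0.925 m from the base axis. Payload 6.8 kg.
Tool frame: the origin (TCP) lies midway between the tips of the shut fingers; the grasp point (between the pads) lies 19 mm behind it; z points along the fingers, y is the direction in which the jaws open and shut (so a half turn about z gives the same grasp; the last joint's range is limited). The gripper opens to 85 mm and grips with 20 to 120 N. Pads are 22 mm wide; open, the fingers measure 114 mm over their backs; the gripper's body (76 mm by 85 mm) begins 54 mm behind the grasp point. The pads swing forward as they close: fully open they stand 13 mm farther back than shut.
Start: joints at [-1.377, 0.477, 0.022, 1.555, -0.011, 1.109, -0.083], TCP at [0.201, 0.645, 0.231] pointing down, gripper open.
Joint ranges: [-2.96, 2.96], [-0.34, 2.1], [-1.41, 1.46], [0.24, 2.44], [-1.37, 4.51], [0.17, 1.92], [-2.96, 2.96]. Speed limits (rad/s): [2.39, 2.39, 3.14, 3.14, 3.14, 3.14, 3.14].

INTERFACE

Orientations are given as a unit quaternion [w, x, y, z].
In Python, from station import bot gives the robot as it stands.
- The arm moves only by the shell command python3 -m jog 'ROWS' [FORCE]. ROWS is JSON, a list of rows, each a list of 3 entries, a list of its own where there are three numbers: the shift along the tool's x, y, z in mm, then the turn, a rotation vector about the tool's x, y, z in degrees, then the closure, from -1 (fully open) to 1 (shut). A call has 1 to 12 rows; each row shifts and turns the commanded pose from where the row before left it, along the tool's axes as they then stand; what a row does not reach is not made up. A row lasts 1/8 s, in which the tool goes at most 62.5 mm and 10.7 degrees, less where a joint would pass 70% of its speed; a pose out of reach is approached as far as the arm can. A call is refused whole if a number of a shift passes 62.5 or a number of a turn 10.7, either way. A call with a gripper value outside its range is refused whole. The fingers move at their own pace and stop on an object; FORCE is the grip in N (left out, the last holds). Time passes only in rows, so rows that do not move let the fingers close. It gives the time, the measured TCP pose, the force and the opening at its end, in the units of the state.
- bot.get_obs(): the state, without advancing time (a new reading comes with each control period).
- bot.read_camera(name): name is "scene" or "top" or "wrist"; returns (picture, depth): 420x560x3 uint8, red, green, blue; 420x560 float32, m along the optical axis (not along the pixel's ray), 0 where there is no reading.
- bot.camera_info(name): a dict with "fx", "fy", "cx", "cy" (pixels), "world_from_camera" (4x4, takes a point from camera to world coordinates); the wrist camera has in their place "mount" (4x4, takes a point from camera to tool coordinates, whose origin is the TCP and whose axes are the flange's). Camera axes: x right, y up, looking along -z (the intrinsics and any distortion apply to the point x, -y, -z); pixel columns grow to the right and rows downward; lengths in m; the calibration is good to about 2 mm. A picture is of the moment at which its call begins: read the wrist's pose just before it. camera_info takes no time and is no camera call.
- bot.hand_in(): hands the job in, once; it reports no verdict.
Trained networks look in the newest picture that a camera, given by its name, has taken for a name from the list of things; names that differ only in an ending like _2 or _b are one class to them, and where a whole thing is asked for, a point or a joint stands for the part that bears it (a point fixed in the world has none). Each returns a list of dicts, best first, with "score" (0 to 1); they miss things now and then, are a little off and sometimes report something else, mostly with a low value. They report only what shows in the picture. A call takes as long as a camera call. They do not tell look-alikes from the thing itself.
- bot.find_in(camera, thing): "xy" ([column, row] as shares, 0 to 1, of the picture: columns of its width, rows of its height, amid what is visible of it).
- bot.cut_out(camera, thing): "pixels" (420x560 bool, what is visible of it) and "xy" ([column, row] as shares, 0 to 1, of the picture: columns of its width, rows of its height, amid what is visible of it).
- bot.landmark_of(camera, thing): "xy" ([column, row] as shares, 0 to 1, of the picture: columns of its width, rows of its height: a listed point, or the origin of a listed thing).
The state is a dict: "t": time; "q": joint angles; "joint_vel": joint speeds; "joint_torque": joint torques, N m; "eef_pos": TCP position; "tool_rot": TCP orientation; "contact_force": force on the tool from outside, world axes, zero at the start; "torque": the same for the moment, N m; "gripper_width": opening from 0.0 (shut) to 1.0 (fully open).
Only numpy, scipy, OpenCV 4.12 (cv2) and the standard library are available. Lean on these libraries where they do the work, as an engineer would, in place of code of your own. Each camera call takes 0.05 s, during which the arm holds its last target.

TASK

The two sensors in the blue stock tray are hemmed in by a white and a brown box: stand both boxes upright on the rubber mat, then put the sensors into the tilted aluminium rail, the yellow-capped one first, down against the red stop, then the green-capped one close up behind it, both lying flat in the rail with the white nose pointing downhill to the stop. Then put each box back upright in the tray just where it stood, square with the tray. Keep the boxes upright throughout, and do not shift the junction box or the fuse jar.

Things in the scene. Friction and masses are not known exactly. Their poses are not given: they have to be found in the camera images.
- box_white: White carton with red bands, rigid, closed, 0.32 kg, 130 (x) x 55 (y) x 100 (z) mm. Origin at the centre of its underside, z up. Stands in the tray along its left or right side, long axis along the tray's x, about 10 mm from the sensors. Grip it across the 55 mm near its top, above the sensors.
- box_brown: Brown cardboard carton with pale bands, rigid, closed; same size, mass, origin and axes as the white one. Stands on the other side of the tray.
- sensor_yellow: Grey sensor, yellow cap, slick black foot, 0.09 kg, 62 (x) x 34 (y) x 46 (z) mm overall. Origin at the underside, midway along the 62 mm; z up, +x out of the white nose. Housing: x -31 to +19 mm; nose: white cylinder of 18 mm diameter, x +19 to +31 mm, axis 22 mm up. Grip across the 34 mm, best at x = -6 mm, 34 mm up. Stands mid-tray, in line with the other sensor.
- sensor_green: The same sensor with a green cap; same size, origin and axes. In the tray it stands facing the opposite way to the yellow one.
- tray: Fixed blue open stock tray, 170 (x) x 190 (y) mm outside, walls 5 mm thick and 25 mm high, floor 5 mm thick. Origin at the centre of its underside on the table, z up. Boxes stand about 54 mm to its +y and -y, the sensors between them about 39 mm to its +x and -x.
- mat: Fixed black rubber mat with a yellow outline, 200 (x) x 220 (y) x 3 mm, flat on the table: the side area for both boxes. Origin at the centre of its underside.
- rail: Fixed open aluminium rail tilted 15 deg, rising to its own +x; red stop at the low -x end. Origin under the foot's centre, z up. Rail floor: z = 0.060 + 0.268 x (m). Along the slope from x = 0 the stop's face is at -104 mm, the open end at +110 mm. Inside width 50 mm; walls 9 mm high, 4 mm thick; stop 40 mm high. Slick: a sensor let go in it slides down to the stop or the sensor ahead.
- junction_box: Bystander: loose grey junction box with a white lid, 62 x 62 x 40 mm, origin under its centre. On the robot's side of the tray. Leave it where it is.
- fuse_jar: Bystander: loose glass jar with an orange lid, 56 mm in diameter, 65 mm tall, origin under its centre. On the far side of the tray. Leave it where it is.
Mind the look-alikes: they are no part of the job. What is shaped like the box_brown but orange or purple is not meant.

How it is judged:
On the way, in this order (a step that is already met when the one before it is completed fails the run):
1. both boxes stand upright and let go on the mat (x of box_white in the frame of mat between -0.07 and 0.07 m and y of box_white in the frame of mat between -0.095 and 0.095 m and z of box_white in the frame of mat between -0.004 and 0.008 m and angle between each of box_white, box_brown's own z axis and vertical below 0.1 rad and linear speed of each of box_white, box_brown below 0.02 m/s and contact force between the fingers and box_white below 0.05 N and x of box_brown in the frame of mat between -0.07 and 0.07 m and y of box_brown in the frame of mat between -0.095 and 0.095 m and z of box_brown in the frame of mat between -0.004 and 0.008 m and contact force between the fingers and box_brown below 0.05 N), for 0.2 s.
2. the yellow-capped sensor lies in the rail against the stop, nose downhill, let go (x of sensor_yellow in the frame of rail between -0.0785126 and -0.0585126 m and y of sensor_yellow in the frame of rail between -0.015 and 0.015 m and angle between sensor_yellow's own x axis and vertical between 1.72 and 1.95 rad and angle between sensor_yellow's own z axis and vertical below 0.4 rad and angle between the x axis of sensor_yellow and the x axis of rail, either way round below 0.5 rad and linear speed of sensor_yellow below 0.02 m/s and contact force between the fingers and sensor_yellow below 0.05 N), for 0.2 s.
3. the green-capped sensor lies in the rail close behind it, nose downhill, let go (x of sensor_green in the frame of rail between -0.0226252 and 0.00537482 m and y of sensor_green in the frame of rail between -0.015 and 0.015 m and angle between sensor_green's own x axis and vertical between 1.72 and 1.95 rad and angle between sensor_green's own z axis and vertical below 0.4 rad and angle between the x axis of sensor_green and the x axis of rail, either way round below 0.5 rad and linear speed of sensor_green below 0.02 m/s and contact force between the fingers and sensor_green below 0.05 N and distance between sensor_yellow and sensor_green below 0.075 m), for 0.2 s.
At the end, for the whole second after the job is handed in: Both sensors flat in the rail, nose downhill, yellow-capped within 10 mm of the stop, green-capped within 13 mm of the yellow-capped; both boxes upright in the tray, each within 15 mm of its start and square to the tray within 0.2 rad; all let go and at rest (all of step 2 and all of step 3 and distance of each of box_white, box_brown from where it was at the start of the episode below 0.015 m and angle between each of box_white, box_brown's own z axis and vertical below 0.1 rad and angle between the x axis of each of box_white, box_brown and the x axis of tray, either way round below 0.2 rad and linear speed of each of box_white, box_brown below 0.02 m/s and contact force between the fingers and box_white below 0.05 N and contact force between the fingers and box_brown below 0.05 N); the robot touches nothing.
It fails at once if a box is tipped (angle between any of box_white, box_brown's own z axis and vertical above 0.6 rad).
It fails at once if the junction box or the fuse jar is shifted by more than 25 mm (distance of any of junction_box, fuse_jar from where it was at the start of the episode above 0.025 m).
It also fails if it takes over 144 s, if anything falls off the work surface, if the arm or the gripper's body presses on something with over 40 N, if the wrist force passes 120 N, or if a joint passes its speed limit or range.

## Working session

There is one attempt and no reset: what is moved stays moved. The work goes in short steps, Python scripts to look and compute and a shell command to move; the robot and the scene stay as the last step left them, time stands still between calls to the robot, and variables do not carry over. Pictures are saved under pics/ and viewed, and the job is handed in when it is done.

```bash
ls -la; mkdir -p pics
cat > h.py <<'E'
import numpy as np, cv2
from scipy.spatial.transform import Rotation as R
from station import bot
def cam(name):
    o=bot.get_obs(); im,d=bot.read_camera(name); ci=bot.camera_info(name)
    if 'world_from_camera' in ci: T=np.array(ci['world_from_camera'])
    else:
        W=np.eye(4); q=o['tool_rot']; W[:3,:3]=R.from_quat([q[1],q[2],q[3],q[0]]).as_matrix(); W[:3,3]=o['eef_pos']; T=W@np.array(ci['mount'])
    v,u=np.mgrid[0:420,0:560]
    P=np.stack([(u-ci['cx'])/ci['fx']*d,-(v-ci['cy'])/ci['fy']*d,-d],-1)
    Pw=P@T[:3,:3].T+T[:3,3]; Pw[d==0]=np.nan
    return im,d,Pw,ci,T
def save(name,im): cv2.imwrite(name,cv2.cvtColor(im,cv2.COLOR_RGB2BGR))
E
python3 - <<'E'
from h import *
for c in ('scene','top','wrist'):
    im,d,Pw,ci,T=cam(c); save(f'pics/{c}0.png',im); np.savez(f'/tmp/{c}0.npz',im=im,d=d,Pw=Pw); print(c,{k:v for k,v in ci.items() if k not in('mount','world_from_camera')},T.round(3).tolist())
print(bot.get_obs())
E
```

```text
total 12
drwxr-xr-x  3 agent agent 4096 Dec  7 02:29 .
drwxr-xr-x 23 root  root  4096 Dec  7 02:29 ..
drwxr-xr-x  2 agent agent 4096 Dec  7 02:29 pics
scene {'fx': 421.0538902927027, 'fy': 421.0538902927027, 'cx': 281.3059973121101, 'cy': 213.12191966396333} [[-0.18, -0.826, 0.535, 1.113], [0.984, -0.154, 0.092, 0.177], [0.006, 0.543, 0.84, 0.984], [0.0, 0.0, 0.0, 1.0]]
top {'fx': 505.6835717175862, 'fy': 505.6835717175862, 'cx': 279.8594002398501, 'cy': 213.62439281824527} [[0.021, 0.99, -0.136, 0.34], [-1.0, 0.018, -0.017, 0.067], [-0.015, 0.136, 0.991, 1.295], [0.0, 0.0, 0.0, 1.0]]
wrist {'fx': 323.22618967681944, 'fy': 323.22618967681944, 'cx': 276.6517732124979, 'cy': 206.1238043218754} [[0.298, -0.903, -0.308, 0.122], [0.954, 0.282, 0.098, 0.67], [-0.001, -0.323, 0.946, 0.373], [0.0, 0.0, 0.0, 1.0]]
{'t': 0.15, 'q': array([-1.37708448,  0.47763378,  0.02236306,  1.55621625, -0.01151568,
        1.10932063, -0.08309898]), 'joint_vel': array([-1.22397137e-05, -2.25359681e-03, -5.36589009e-04, -2.36454436e-03,
        1.02040943e-04,  4.12836694e-04, -5.07782309e-05]), 'joint_torque': array([ 3.01459906e-03, -5.96928978e+01,  1.61022060e+00, -2.81490469e+01,
        1.26596633e-02,  6.53589203e-03,  8.91031334e-06]), 'eef_pos': array([0.20051802, 0.64404295, 0.230537  ]), 'tool_rot': array([-6.13094151e-05,  1.50335102e-01,  9.88634832e-01, -7.22288299e-04]), 'contact_force': array([-0.61038452,  0.16397558,  0.5349036 ]), 'torque': array([0.03036243, 0.0314475 , 0.00368669]), 'gripper_width': 1.0000362257510207}
```

View pics/scene0.png

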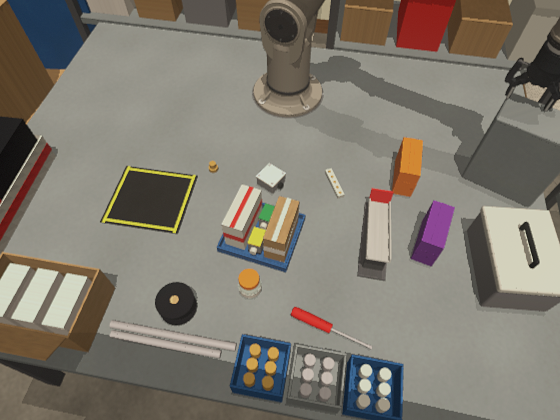

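View pics/top0.png

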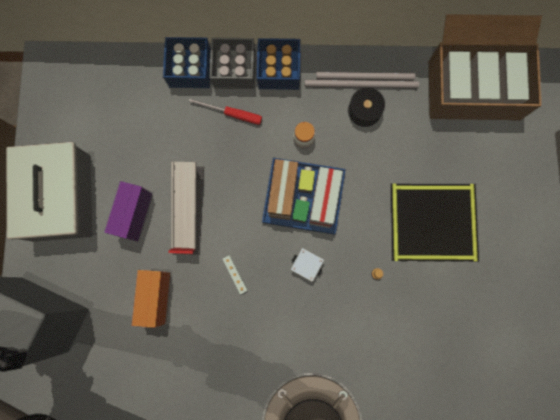

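View pics/wrist0.png

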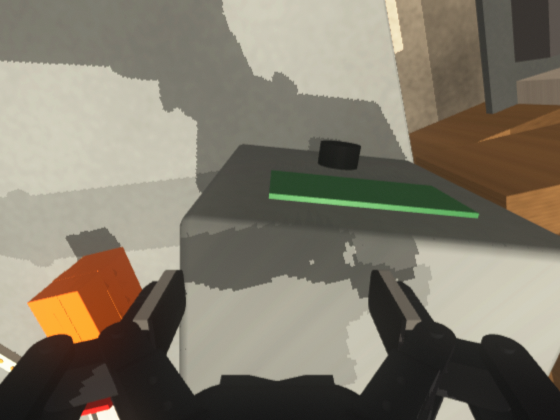

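The top view shows the tray at (305,195), brown box at (284,188) and white box at (328,195). The yellow sensor is at (306,180), green at (301,210), the rail at (184,207) with its red stop at (182,250), and the mat at (435,222). The orange box at (151,298) and purple box at (128,210) are look-alikes. The box meant is the brown one inside the tray. Next I measure these and confirm with a crop.

Run:
```python
from h import *
z=np.load('/tmp/top0.npz'); im,P=z['im'],z['Pw']
Z=P[...,2]
c=im[140:270,160:360]; save('pics/crop_top.png',cv2.resize(c,None,fx=4,fy=4,interpolation=cv2.INTER_CUBIC))
print('table',np.nanmedian(Z[280:340,220:250]), 'mat',np.nanmedian(Z[200:250,410:460]))
def rect(m,name):
    m=m.astype(np.uint8); n,l,s,ct=cv2.connectedComponentsWithStats(m)
    for i in range(1,n):
        if s[i,4]<60: continue
        pts=P[l==i]; r=cv2.minAreaRect((pts[:,:2]*1000).astype(np.float32))
        print(name,ct[i].round(),s[i,4],'rect c',np.round(r[0],1),'sz',np.round(r[1],1),'ang',round(r[2],1),'z med',np.median(pts[:,2]).round(4))
roi=np.zeros(Z.shape,bool); roi[150:245,255:355]=1
rect(roi&(Z>0.095)&(Z<.115),'box tops')
rect(roi&(Z>0.04)&(Z<.062),'sens')
rect(roi&(Z>0.02)&(Z<.035),'traywall')
b=np.zeros(Z.shape,bool); b[235:290,280:330]=1; rect(b&(Z>0.034),'jb')
b[:]=0; b[115:155,285:325]=1; rect(b&(Z>0.05),'jar')
b[:]=0; b[140:270,160:210]=1; rect(b&(Z>0.02),'rail')
hsv=cv2.cvtColor(im,cv2.COLOR_RGB2HSV)
b[:]=0; b[170:275,380:490]=1; rect(b&(hsv[...,0]>22)&(hsv[...,0]<35)&(hsv[...,1]>140)&(hsv[...,2]>80),'mat')
```

```text
table -0.00010450658258009948 mat 0.0024058159590676365
box tops [282. 187.] 1229 rect c [569.8  83.6] sz [ 55.1 131.6] ang 83.1 z med 0.1045
box tops [326. 195.] 1243 rect c [551.5 -21.6] sz [ 55.2 131.1] ang 80.3 z med 0.1046
sens [306. 180.] 275 rect c [598.6  25. ] sz [33.8 51. ] ang 82.6 z med 0.0505
sens [300. 210.] 278 rect c [521.7  37.7] sz [33.9 50.8] ang 79.0 z med 0.0504
traywall [304. 197.] 502 rect c [564.   30.3] sz [190.2 170.8] ang 81.7 z med 0.0244
jb [307. 264.] 616 rect c [387.2  20. ] sz [62.  61.6] ang 62.5 z med 0.0395
jar [304. 131.] 315 rect c [719.4  32.9] sz [48.7 47.7] ang 1.0 z med 0.0641
rail [183. 207.] 2273 rect c [518.9 328. ] sz [ 59.3 222.8] ang 89.3 z med 0.0623
mat [437. 222.] 868 rect c [ 502.6 -307.9] sz [188.2 206.6] ang 2.5 z med nan
```

View pics/crop_top.png

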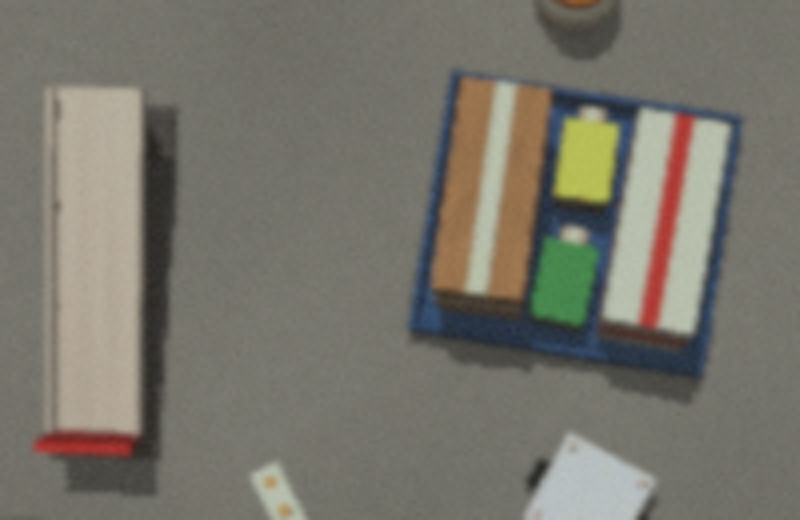

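Run:
```python
from h import *
im=np.load('/tmp/scene0.npz')['im']
save('pics/crop_sc.png',cv2.resize(im[170:280,205:320],None,fx=5,fy=5,interpolation=cv2.INTER_CUBIC))
z=np.load('/tmp/top0.npz'); P=z['Pw']
for u in (306,305,304,303,302,301): print([ (v,*np.round(P[v,u]*1000).astype(int)) for v in range(164,226,2)][::1]) if u in(305,302) else 0
```

```text
[(164, np.int64(644), np.int64(27), np.int64(24)), (166, np.int64(644), np.int64(26), np.int64(4)), (168, np.int64(632), np.int64(27), np.int64(32)), (170, np.int64(622), np.int64(28), np.int64(53)), (172, np.int64(617), np.int64(27), np.int64(54)), (174, np.int64(612), np.int64(27), np.int64(51)), (176, np.int64(607), np.int64(27), np.int64(51)), (178, np.int64(602), np.int64(27), np.int64(49)), (180, np.int64(597), np.int64(27), np.int64(51)), (182, np.int64(592), np.int64(27), np.int64(49)), (184, np.int64(587), np.int64(27), np.int64(51)), (186, np.int64(582), np.int64(27), np.int64(49)), (188, np.int64(577), np.int64(27), np.int64(45)), (190, np.int64(573), np.int64(26), np.int64(41)), (192, np.int64(573), np.int64(25), np.int64(11)), (194, np.int64(569), np.int64(25), np.int64(6)), (196, np.int64(564), np.int64(25), np.int64(6)), (198, np.int64(554), np.int64(26), np.int64(32)), (200, np.int64(549), np.int64(26), np.int64(32)), (202, np.int64(541), np.int64(26), np.int64(49)), (204, np.int64(537), np.int64(26), np.int64(45)), (206, np.int64(531), np.int64(26), np.int64(50)), (2
[... 1290 characters left out ...]
, (198, np.int64(553), np.int64(34), np.int64(37)), (200, np.int64(546), np.int64(34), np.int64(51)), (202, np.int64(541), np.int64(34), np.int64(50)), (204, np.int64(536), np.int64(34), np.int64(52)), (206, np.int64(532), np.int64(33), np.int64(44)), (208, np.int64(525), np.int64(34), np.int64(53)), (210, np.int64(521), np.int64(33), np.int64(48)), (212, np.int64(516), np.int64(33), np.int64(48)), (214, np.int64(511), np.int64(33), np.int64(51)), (216, np.int64(506), np.int64(33), np.int64(50)), (218, np.int64(501), np.int64(33), np.int64(51)), (220, np.int64(496), np.int64(33), np.int64(51)), (222, np.int64(495), np.int64(32), np.int64(14)), (224, np.int64(491), np.int64(32), np.int64(4))]
```

View pics/crop_sc.png

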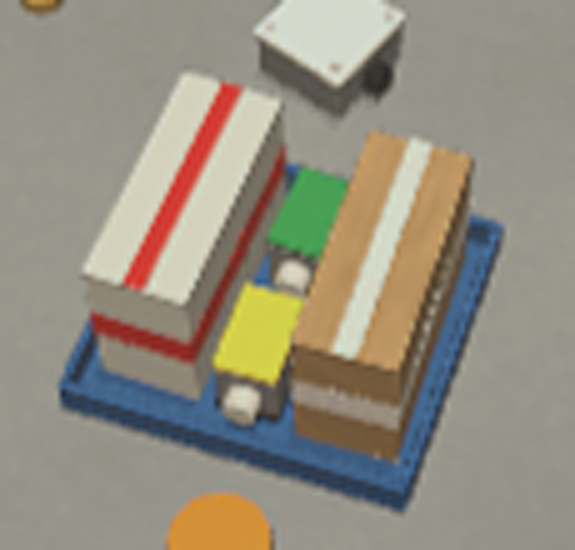

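Both white noses point to world +x: yellow at (240,402) and green at (293,275) in the crop. That contradicts the description, which says they face opposite ways. I go by the images, so both sensors need a half turn to point downhill (rail stop at low x). Next: the rail and mat geometry.

```bash
cat >> h.py <<'E'
def pose():
    o=bot.get_obs(); q=o['tool_rot']; return o,R.from_quat([q[1],q[2],q[3],q[0]])
def go(tcp,yawy,tilt=0.0):
    """needed tool-frame shift (mm) and rotvec deg; yawy: world dir (deg) of tool y; tilt: deg rotation about world y applied after"""
    o,r=pose(); a=np.radians(yawy); y=np.array([np.cos(a),np.sin(a),0]); zz=np.array([0,0,-1.]); x=np.cross(y,zz)
    t=R.from_euler('y',tilt,degrees=True)*R.from_matrix(np.stack([x,y,zz],1))
    d=r.inv().apply(np.array(tcp)-o['eef_pos'])*1000
    print('t',round(o['t'],2),'tcp',o['eef_pos'].round(4),'shift',d.round(1),'turn',np.degrees((r.inv()*t).as_rotvec()).round(1),'w',round(o['gripper_width'],3),'F',o['contact_force'].round(1),'q',o['q'].round(2))
E
python3 - <<'E'
from h import *
z=np.load('/tmp/top0.npz'); P=z['Pw']; im=z['im']
b=np.zeros(P.shape[:2],bool); b[158:246,176:193]=1
p=P[b]; p=p[~np.isnan(p).any(1)]
for _ in range(4):
    A=np.c_[p[:,:2],np.ones(len(p))]; c=np.linalg.lstsq(A,p[:,2],rcond=None)[0]; r=p[:,2]-A@c; p=p[abs(r)<.004]
print('plane',c,'tilt dir deg',np.degrees(np.arctan2(c[1],c[0])),'slope',np.hypot(*c[:2]),r.std(),len(p))
# residual across a row: walls
fl=P[...,2]-(P[...,0]*c[0]+P[...,1]*c[1]+c[2])
for v in (170,190,210,230): print(v,[(round(P[v,u,1]*1000),round(fl[v,u]*1000)) for u in range(168,202)])
for u in (180,184,188): print(u,[(round(P[v,u,0]*1000),round(P[v,u,2]*1000)) for v in (*range(158,166),*range(240,256))])
hsv=cv2.cvtColor(im,cv2.COLOR_RGB2HSV)
m=(hsv[...,0]>22)&(hsv[...,0]<35)&(hsv[...,1]>140)&(hsv[...,2]>80); m[:170]=0;m[275:]=0;m[:,:380]=0;m[:,490:]=0
q=P[m];q=q[~np.isnan(q).any(1)]; print('mat',cv2.minAreaRect((q[:,:2]*1000).astype(np.float32)))
go((.5515,-.0216,.25),81.7)
E
```

```text
plane [ 0.20638722 -0.20935167  0.01841826] tilt dir deg -45.40854475576626 slope 0.29397926109873646 0.0016243497212941476 422
170 [(385, -65), (382, -66), (381, -71), (356, 22), (354, 17), (352, 17), (350, 11), (348, 10), (345, 11), (342, 14), (340, 11), (337, 11), (336, 7), (333, 8), (330, 10), (328, 8), (327, 2), (322, 11), (320, 7), (318, 6), (316, 5), (313, 4), (311, 0), (308, 3), (306, 2), (301, 14), (300, 6), (299, -2), (311, -78), (308, -78), (306, -80), (304, -84), (300, -82), (299, -89)]
190 [(383, -58), (380, -57), (376, -52), (356, 20), (354, 17), (352, 14), (351, 9), (348, 8), (346, 7), (343, 8), (341, 8), (339, 4), (336, 7), (333, 6), (331, 3), (328, 6), (326, 5), (323, 5), (321, 1), (319, 2), (316, 1), (313, 2), (311, -1), (308, 4), (306, -2), (302, 9), (300, 7), (298, 0), (309, -69), (306, -68), (303, -69), (300, -66), (298, -70), (294, -63)]
210 [(380, -45), (377, -46), (375, -49), (357, 14), (354, 16), (353, 11), (352, 1), (348, 9), (347, 2), (344, 2), (342, -1), (338, 8), (336, 3), (335, -4), (331, 4), (329, 1), (327, -2), (323, 4), (320, 6), (318, 1), (316, 1), (
[... 879 characters left out ...]
42, 34), (439, 41), (437, 36), (434, 37), (432, 36), (429, 38), (427, 31), (424, 35), (421, 40), (418, 56), (415, 64), (412, 74), (410, 71), (411, 1), (408, 1), (406, 4)]
188 [(661, -2), (659, -1), (656, -2), (653, 0), (629, 88), (628, 81), (626, 81), (622, 87), (441, 42), (439, 37), (437, 34), (434, 32), (432, 32), (429, 40), (427, 33), (424, 34), (421, 40), (419, 46), (415, 67), (412, 71), (410, 68), (407, 69), (409, -2), (406, 4)]
mat ((503.46307373046875, -306.9923095703125), (193.2572479248047, 210.3150634765625), 0.5864778757095337)
t 0.15 tcp [0.2005 0.644  0.2305] shift [-533.  -531.3  -18.6] turn [-0.1 -0.  -9. ] w 1.0 F [-0.6  0.2  0.5] q [-1.38  0.48  0.02  1.56 -0.01  1.11 -0.08]
```

```bash
python3 -m jog '[[[0,0,-40],[0,0,0],-1],[[-44,-44,0],[0,0,-1],-1],[[-44,-44,0],[0,0,-1],-1],[[-44,-44,0],[0,0,-1],-1],[[-44,-44,0],[0,0,-1],-1],[[-44,-44,0],[0,0,-1],-1],[[-44,-44,0],[0,0,-1],-1],[[-44,-44,0],[0,0,-1],-1],[[-44,-44,0],[0,0,-1],-1],[[-44,-44,0],[0,0,-1],-1],[[-44,-44,0],[0,0,0],-1],[[0,0,0],[0,0,0],-1]]'
python3 - <<'E'
from h import *
go((.5515,-.0216,.25),81.7)
E
```

```text
t: 1.65
eef_pos: [0.534, 0.1129, 0.2713]
tool_rot: [0.001, 0.077, 0.997, -0.001]
contact_force: [0.4, -0.6, 0.1]
gripper_width: 1.002
t 1.65 tcp [0.534  0.1129 0.2713] shift [ -37.9 -130.2   21.6] turn [-0.1  0.1 -0.5] w 1.002 F [ 0.4 -0.6  0.1] q [-0.61  0.23  0.34  1.84 -0.08  1.09  1.18]
```

```bash
python3 -m jog '[[[-13,-43,0],[0,0,0],-1],[[-13,-43,0],[0,0,0],-1],[[-13,-43,0],[0,0,-0.5],-1],[[0,0,0],[0,0,0],-1]]'
python3 - <<'E'
from h import *
go((.5515,-.0216,.25),81.7)
im,d,P,ci,T=cam('wrist'); save('pics/w1.png',im)
Z=P[...,2]
m=(Z>.097)&(Z<.113); m=m.astype(np.uint8); n,l,s,ct=cv2.connectedComponentsWithStats(m)
for i in range(1,n):
    if s[i,4]>800:
        pts=P[l==i]; r=cv2.minAreaRect((pts[:,:2]*1000).astype(np.float32)); print(ct[i].round(),s[i],np.round(r[0],1),np.round(r[1],1),round(r[2],1),np.median(pts[:,2]).round(4))
E
```

```text
t: 2.15
eef_pos: [0.5515, -0.018, 0.2713]
tool_rot: [-0.0, 0.071, 0.997, -0.001]
contact_force: [0.1, 0.8, 0.4]
gripper_width: 0.996
t 2.15 tcp [ 0.5515 -0.018   0.2713] shift [-0.5 -3.5 21.3] turn [-0.1  0.   0.2] w 0.996 F [0.1 0.8 0.4] q [-0.42  0.24  0.41  1.83 -0.11  1.09  1.46]
[272. 180.] [ 244  118   59  129 7100] [553.5 -22.7] [ 55.1 130.8] 80.5 0.1049
[379. 183.] [ 347  121   67  128 7227] [571.4  82.4] [ 55.5 130.4] 83.1 0.1049
```

View pics/w1.png

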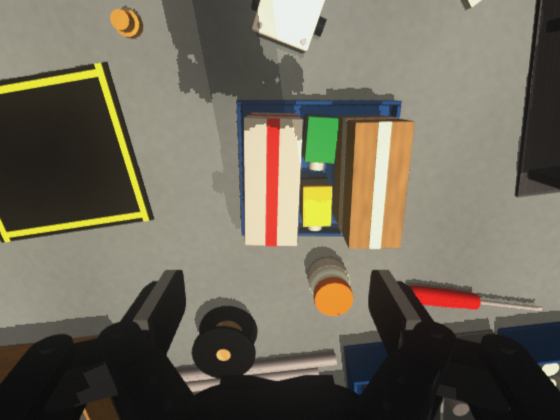

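Run:
```python
from h import *
go((.5525,-.0222,.066),80.4)
```

```text
t 2.2 tcp [ 0.5515 -0.0153  0.2711] shift [ -2.   -6.7 205.1] turn [ 0.  -0.   1.7] w 0.997 F [-0.1  0.2  0.6] q [-0.42  0.24  0.41  1.83 -0.11  1.09  1.45]
```

```bash
python3 -m jog '[[[-2,-6,50],[0,0,1.7],-1],[[0,0,50],[0,0,0],-1],[[0,0,0],[0,0,0],-1],[[0,0,0],[0,0,0],-1]]'
python3 - <<'E'
from h import *
go((.5525,-.0222,.066),80.4)
E
```

```text
t: 2.7
eef_pos: [0.554, -0.0196, 0.1728]
tool_rot: [0.001, 0.082, 0.997, 0.0]
contact_force: [-0.3, 0.3, 0.8]
gripper_width: 1.001
t 2.7 tcp [ 0.554  -0.0196  0.1728] shift [  1.2  -2.9 106.8] turn [0.  0.1 0.2] w 1.001 F [-0.3  0.3  0.8] q [-0.39  0.36  0.39  1.93 -0.17  0.89  1.49]
```

```bash
python3 -m jog '[[[1,-3,40],[0,0,0],-1],[[0,0,40],[0,0,0],-1],[[0,0,20],[0,0,0],-1],[[0,0,7],[0,0,0],-1],[[0,0,0],[0,0,0],-1],[[0,0,0],[0,0,0],-1]]'
python3 - <<'E'
from h import *
go((.5525,-.0222,.066),80.4)
E
```

```text
t: 3.45
eef_pos: [0.5528, -0.0235, 0.0659]
tool_rot: [0.001, 0.083, 0.997, 0.0]
contact_force: [0.4, -0.1, 0.6]
gripper_width: 1.002
t 3.45 tcp [ 0.5528 -0.0235  0.0659] shift [ 0.5  1.2 -0.2] turn [0.1 0.2 0.1] w 1.002 F [ 0.4 -0.1  0.6] q [-0.33  0.51  0.33  2.   -0.26  0.67  1.57]
```

```bash
python3 -m jog '[[[0,0,0],[0,0,0],0.2],[[0,0,0],[0,0,0],0.6],[[0,0,0],[0,0,0],1],[[0,0,0],[0,0,0],1],[[0,0,0],[0,0,0],1],[[0,0,0],[0,0,0],1],[[0,0,0],[0,0,0],1]]' 45
python3 - <<'E'
from h import *
go((.5525,-.0222,.146),80.4)
E
```

```text
t: 4.32
eef_pos: [0.552, -0.0235, 0.065]
tool_rot: [0.0, 0.083, 0.997, 0.0]
contact_force: [-0.2, 1.1, 4.8]
gripper_width: 0.639
t 4.33 tcp [ 0.552  -0.0235  0.065 ] shift [ -0.4   1.4 -81. ] turn [0.  0.  0.1] w 0.639 F [-0.2  1.1  4.8] q [-0.33  0.52  0.33  2.   -0.26  0.67  1.57]
```

```bash
python3 -m jog '[[[0,0,-15],[0,0,0],1],[[0,0,-30],[0,0,0],1],[[0,0,-35],[0,0,0],1],[[0,0,0],[0,0,0],1],[[0,0,0],[0,0,0],1]]'
python3 - <<'E'
from h import *
go((.495,-.357,.145),80.4)
E
```

```text
t: 4.95
eef_pos: [0.5508, -0.0235, 0.1438]
tool_rot: [-0.001, 0.083, 0.997, 0.0]
contact_force: [-0.6, 0.0, -3.0]
gripper_width: 0.639
t 4.95 tcp [ 0.5508 -0.0235  0.1438] shift [ 1.000e-01 -3.382e+02 -1.200e+00] turn [-0.  -0.1  0.1] w 0.639 F [-0.6  0.  -3. ] q [-0.37  0.4   0.38  1.96 -0.2   0.83  1.52]
```

```bash
python3 -m jog '[[[0,-20,0],[0,0,0],1],[[0,-40,0],[0,0,0],1],[[0,-45,0],[0,0,0],1],[[0,-45,0],[0,0,0],1],[[0,-45,0],[0,0,0],1],[[0,-45,0],[0,0,0],1],[[0,-45,0],[0,0,0],1],[[0,-35,0],[0,0,0],1],[[0,-18,0],[0,0,0],1],[[0,0,0],[0,0,0],1],[[0,0,0],[0,0,0],1],[[0,0,0],[0,0,0],1]]'
python3 - <<'E'
from h import *
go((.495,-.357,.0635),80.4)
E
```

```text
t: 6.45
eef_pos: [0.4966, -0.3551, 0.1441]
tool_rot: [-0.0, 0.081, 0.997, 0.001]
contact_force: [-0.9, 0.5, -2.8]
gripper_width: 0.639
t 6.45 tcp [ 0.4966 -0.3551  0.1441] shift [ 1.2 -2.2 80.6] turn [ 0.1 -0.   0.3] w 0.639 F [-0.9  0.5 -2.8] q [ 0.2   0.49  0.43  1.82 -0.26  0.89  2.16]
```

```bash
python3 -m jog '[[[1,-2,30],[0,0,0],1],[[0,0,30],[0,0,0],1],[[0,0,12],[0,0,0],1],[[0,0,5],[0,0,0],1],[[0,0,0],[0,0,0],1],[[0,0,0],[0,0,0],1]]'
python3 - <<'E'
from h import *
go((.495,-.357,.0635),80.4)
E
```

```text
t: 7.2
eef_pos: [0.4951, -0.3592, 0.0683]
tool_rot: [0.001, 0.083, 0.997, -0.0]
contact_force: [-0.8, 0.1, -3.2]
gripper_width: 0.637
t 7.2 tcp [ 0.4951 -0.3592  0.0683] shift [0.5 2.2 4.8] turn [-0.   0.1  0.1] w 0.637 F [-0.8  0.1 -3.2] q [ 0.24  0.6   0.38  1.86 -0.32  0.74  2.21]
```

```bash
python3 -m jog '[[[0,0,3],[0,0,0],1],[[0,0,2],[0,0,0],1],[[0,0,0],[0,0,0],1],[[0,0,0],[0,0,0],1]]'
python3 - <<'E'
from h import *
go((.495,-.357,.0635),80.4)
E
```

```text
t: 7.7
eef_pos: [0.4946, -0.3589, 0.063]
tool_rot: [0.0, 0.083, 0.997, 0.0]
contact_force: [-2.7, 2.2, 5.5]
gripper_width: 0.641
t 7.7 tcp [ 0.4946 -0.3589  0.063 ] shift [-0.1  1.9 -0.5] turn [0.  0.  0.1] w 0.641 F [-2.7  2.2  5.5] q [ 0.25  0.6   0.38  1.86 -0.32  0.74  2.21]
```

```bash
python3 -m jog '[[[0,0,0],[0,0,0],0.3],[[0,0,0],[0,0,0],-0.3],[[0,0,0],[0,0,0],-1],[[0,0,0],[0,0,0],-1],[[0,0,0],[0,0,0],-1],[[0,0,-40],[0,0,0],-1],[[0,0,-50],[0,0,0],-1],[[0,0,-20],[0,0,0],-1],[[0,0,0],[0,0,0],-1]]'
python3 - <<'E'
from h import *
go((.5706,.083,.18),83.1)
E
```

```text
t: 8.82
eef_pos: [0.4954, -0.3595, 0.174]
tool_rot: [0.002, 0.083, 0.997, -0.001]
contact_force: [-0.1, 0.2, -0.1]
gripper_width: 1.001
t 8.82 tcp [ 0.4954 -0.3595  0.174 ] shift [ -1.2 448.9  -6.5] turn [-0.1  0.2 -2.6] w 1.001 F [-0.1  0.2 -0.1] q [ 0.19  0.46  0.45  1.79 -0.24  0.94  2.15]
```

```bash
python3 -m jog '[[[0,30,0],[0,0,0],-1],[[0,50,0],[0,0,0],-1],[[0,50,0],[0,0,-0.5],-1],[[0,50,0],[0,0,-0.5],-1],[[0,50,0],[0,0,-0.5],-1],[[0,50,0],[0,0,-0.5],-1],[[0,50,0],[0,0,-0.6],-1],[[0,50,0],[0,0,0],-1],[[0,40,0],[0,0,0],-1],[[0,28,0],[0,0,0],-1],[[0,0,0],[0,0,0],-1],[[0,0,0],[0,0,0],-1]]'
python3 - <<'E'
from h import *
go((.5706,.083,.066),83.1)
E
```

```text
t: 10.32
eef_pos: [0.5581, 0.0833, 0.1713]
tool_rot: [-0.001, 0.061, 0.998, -0.001]
contact_force: [-0.2, -0.7, 0.5]
gripper_width: 1.0
t 10.32 tcp [0.5581 0.0833 0.1713] shift [-12.6   1.4 105.3] turn [-0.1 -0.1 -0. ] w 1.0 F [-0.2 -0.7  0.5] q [-0.53  0.37  0.34  1.9  -0.16  0.89  1.34]
```

```bash
python3 -m jog '[[[-12,1,30],[0,0,0],-1],[[0,0,40],[0,0,0],-1],[[0,0,25],[0,0,0],-1],[[0,0,10],[0,0,0],-1],[[0,0,0],[0,0,0],-1],[[0,0,0],[0,0,0],-1]]'
python3 - <<'E'
from h import *
go((.5706,.083,.066),83.1)
E
```

```text
t: 11.08
eef_pos: [0.5716, 0.0837, 0.0684]
tool_rot: [0.001, 0.06, 0.998, 0.0]
contact_force: [-0.1, 0.2, 0.3]
gripper_width: 1.001
t 11.07 tcp [0.5716 0.0837 0.0684] shift [ 0.9 -0.8  2.4] turn [ 0.   0.1 -0. ] w 1.001 F [-0.1  0.2  0.3] q [-0.47  0.54  0.29  1.94 -0.23  0.7   1.4 ]
```

```bash
python3 -m jog '[[[0,0,2],[0,0,0],0.2],[[0,0,0],[0,0,0],0.6],[[0,0,0],[0,0,0],1],[[0,0,0],[0,0,0],1],[[0,0,0],[0,0,0],1],[[0,0,0],[0,0,0],1],[[0,0,0],[0,0,0],1]]' 45
python3 - <<'E'
from h import *
go((.511,-.257,.146),83.1)
E
python3 -m jog '[[[0,0,-15],[0,0,0],1],[[0,0,-30],[0,0,0],1],[[0,0,-35],[0,0,0],1],[[0,0,0],[0,0,0],1],[[0,0,0],[0,0,0],1]]'
python3 - <<'E'
from h import *
go((.511,-.257,.146),83.1)
E
```

```text
t: 11.95
eef_pos: [0.5711, 0.0837, 0.0659]
tool_rot: [0.0, 0.06, 0.998, -0.0]
contact_force: [-2.0, -1.5, 6.3]
gripper_width: 0.635
t 11.95 tcp [0.5711 0.0837 0.0659] shift [  18.6 -345.4  -80.1] turn [-0.  0. -0.] w 0.635 F [-2.  -1.5  6.3] q [-0.47  0.54  0.29  1.94 -0.23  0.69  1.4 ]
t: 12.58
eef_pos: [0.5698, 0.0843, 0.1445]
tool_rot: [-0.001, 0.06, 0.998, -0.0]
contact_force: [0.1, -0.4, -4.0]
gripper_width: 0.64
t 12.57 tcp [0.5698 0.0843 0.1445] shift [  17.6 -345.9   -1.4] turn [-0.  -0.1  0. ] w 0.64 F [ 0.1 -0.4 -4. ] q [-0.51  0.43  0.33  1.89 -0.18  0.85  1.36]
```

```bash
python3 -m jog '[[[2,-20,0],[0,0,0],1],[[2,-40,0],[0,0,0.5],1],[[2,-45,0],[0,0,0.5],1],[[2,-45,0],[0,0,0.5],1],[[2,-45,0],[0,0,0.5],1],[[2,-45,0],[0,0,0.5],1],[[2,-45,0],[0,0,0.2],1],[[2,-35,0],[0,0,0],1],[[0,-22,0],[0,0,0],1],[[0,0,0],[0,0,0],1],[[0,0,0],[0,0,0],1],[[0,0,0],[0,0,0],1]]'
python3 - <<'E'
from h import *
go((.511,-.257,.0635),80.4)
E
```

```text
t: 14.08
eef_pos: [0.5054, -0.2508, 0.1449]
tool_rot: [-0.0, 0.083, 0.997, 0.0]
contact_force: [0.7, 0.6, -3.2]
gripper_width: 0.642
t 14.07 tcp [ 0.5054 -0.2508  0.1449] shift [-6.6 -5.2 81.3] turn [ 0.  -0.   0.1] w 0.642 F [ 0.7  0.6 -3.2] q [ 0.03  0.42  0.41  1.93 -0.22  0.84  1.96]
```

```bash
python3 -m jog '[[[-6,-5,30],[0,0,0],1],[[0,0,30],[0,0,0],1],[[0,0,12],[0,0,0],1],[[0,0,4],[0,0,0],1],[[0,0,3],[0,0,0],1],[[0,0,2],[0,0,0],1],[[0,0,0],[0,0,0],1],[[0,0,0],[0,0,0],1]]'
python3 - <<'E'
from h import *
go((.511,-.257,.0635),80.4)
E
```

```text
t: 15.08
eef_pos: [0.5107, -0.258, 0.0647]
tool_rot: [0.0, 0.084, 0.996, -0.0]
contact_force: [-0.2, -0.2, -3.6]
gripper_width: 0.639
t 15.07 tcp [ 0.5107 -0.258   0.0647] shift [-0.1  1.1  1.2] turn [-0.  0.  0.] w 0.639 F [-0.2 -0.2 -3.6] q [ 0.08  0.55  0.36  1.95 -0.29  0.69  2.03]
```

```bash
python3 -m jog '[[[0,0,1.5],[0,0,0],1],[[0,0,0],[0,0,0],1],[[0,0,0],[0,0,0],1]]'
python3 - <<'E'
from h import *
go((.511,-.257,.0635),80.4)
E
```

```text
t: 15.45
eef_pos: [0.5108, -0.2582, 0.0639]
tool_rot: [0.0, 0.084, 0.996, 0.0]
contact_force: [-3.8, 1.4, 5.9]
gripper_width: 0.639
t 15.45 tcp [ 0.5108 -0.2582  0.0639] shift [0.  1.3 0.4] turn [ 0.   0.1 -0. ] w 0.639 F [-3.8  1.4  5.9] q [ 0.08  0.55  0.36  1.95 -0.29  0.69  2.03]
```

```bash
python3 -m jog '[[[0,0,0],[0,0,0],0.3],[[0,0,0],[0,0,0],-0.3],[[0,0,0],[0,0,0],-1],[[0,0,0],[0,0,0],-1],[[0,0,0],[0,0,0],-1],[[0,0,-50],[0,0,0],-1],[[0,0,-50],[0,0,0],-1],[[0,0,-50],[0,0,0],-1],[[0,0,0],[0,0,0],-1]]'
python3 - <<'E'
from h import *
go((.57,.03,.22),82)
E
```

```text
t: 16.58
eef_pos: [0.5129, -0.2592, 0.2169]
tool_rot: [0.004, 0.084, 0.996, -0.001]
contact_force: [1.0, -0.1, -0.5]
gripper_width: 0.998
t 16.57 tcp [ 0.5129 -0.2592  0.2169] shift [ -8.1 294.7  -3.3] turn [-0.1  0.5 -1.6] w 0.998 F [ 1.  -0.1 -0.5] q [ 0.    0.34  0.45  1.85 -0.18  0.98  1.93]
```

```bash
python3 -m jog '[[[0,30,0],[0,0,-0.5],-1],[[-1,50,0],[0,0,-0.5],-1],[[-2,50,0],[0,0,-0.5],-1],[[-2,50,0],[0,0,0],-1],[[-2,50,0],[0,0,0],-1],[[-1,40,0],[0,0,0],-1],[[0,25,0],[0,0,0],-1],[[0,0,0],[0,0,0],-1],[[0,0,0],[0,0,0],-1],[[0,0,0],[0,0,0],-1]]'
python3 - <<'E'
from h import *
im,d,P,ci,T=cam('wrist'); save('pics/w2.png',im)
Z=P[...,2]
m=((Z>.045)&(Z<.058)); m[300:]=0; m=m.astype(np.uint8); n,l,s,ct=cv2.connectedComponentsWithStats(m)
for i in range(1,n):
    if s[i,4]>600:
        pts=P[l==i]; r=cv2.minAreaRect((pts[:,:2]*1000).astype(np.float32)); print(ct[i].round(),s[i],np.round(r[0],1),np.round(r[1],1),round(r[2],1),np.median(pts[:,2]).round(4))
im,d,P,ci,T=cam('top'); save('pics/t2.png',im); Z=P[...,2]
m=((Z>.097)&(Z<.113))|((Z>.043)&(Z<.058)); m[:,:250]=0
m=m.astype(np.uint8); n,l,s,ct=cv2.connectedComponentsWithStats(m)
for i in range(1,n):
    if s[i,4]>150:
        pts=P[l==i]; r=cv2.minAreaRect((pts[:,:2]*1000).astype(np.float32)); print('top',ct[i].round(),s[i],np.round(r[0],1),np.round(r[1],1),round(r[2],1),np.median(pts[:,2]).round(4))
go((.5986,.025,.12),82.5)
E
```

```text
t: 17.82
eef_pos: [0.5617, 0.0309, 0.2126]
tool_rot: [-0.0, 0.072, 0.997, -0.0]
contact_force: [0.7, 0.2, 0.1]
gripper_width: 0.998
[276. 144.] [ 257  117   39   56 1947] [523.5  36.6] [34.  50.1] 78.7 0.0508
[  7. 208.] [  0 160  20  82 664] [ 540.1 -236.3] [ 4.  81.7] 80.6 0.0505
[275. 221.] [ 257  198   35   48 1583] [600.3  23.8] [33.9 50.5] 82.8 0.0508
top [488.  73.] [ 438   36  103   72 4072] [ 865.2 -418.6] [176.4 243.5] 0.1 0.1005
top [463. 101.] [432  52  99  63 292] [ 804.5 -381.2] [287.1 133.5] 56.2 0.0504
top [367. 104.] [350  87  35  35 943] [ 798.7 -128.3] [88.  89.6] 64.5 0.0493
top [425. 214.] [ 410  186   31   58 1271] [ 508.8 -257.7] [ 56.9 130.7] 80.1 0.1026
top [467. 222.] [ 452  193   31   58 1298] [ 494.  -356.8] [ 57.6 130.8] 80.4 0.1025
t 17.93 tcp [0.5619 0.0314 0.2128] shift [-37.3  -1.1  92.8] turn [-0.  -0.  -0.7] w 1.001 F [-0.3  0.8 -0.1] q [-0.44  0.32  0.34  1.87 -0.13  0.98  1.38]
```

View pics/w2.png

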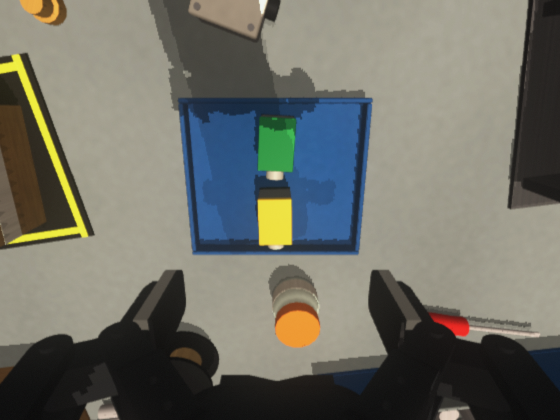

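View pics/t2.png

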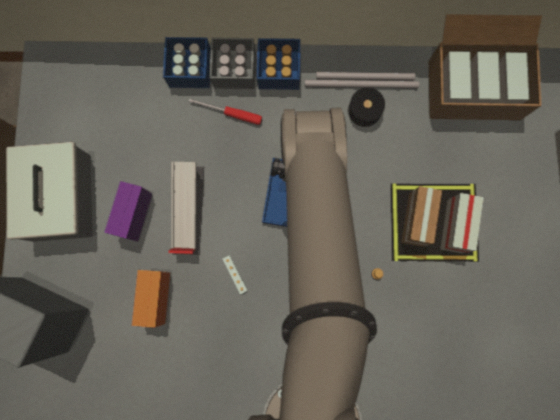

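Both boxes stand on the mat, the boxed-in pair is clear, and both noses point to +x (yellow nose at (276,245), green at (275,176)). Now I descend on yellow.

```bash
python3 -m jog '[[[-20,-3,20],[0,0,-0.7],-1],[[-18,-3,30],[0,0,0],-1],[[0,0,50],[0,0,0],-1],[[0,0,0],[0,0,0],-1],[[0,0,0],[0,0,0],-1]]'
python3 - <<'E'
from h import *
go((.5998,.0243,.019),82.7)
E
```

```text
t: 18.55
eef_pos: [0.5996, 0.0212, 0.1142]
tool_rot: [0.001, 0.065, 0.998, 0.0]
contact_force: [0.5, 0.1, 1.0]
gripper_width: 1.0
t 18.55 tcp [0.5996 0.0212 0.1142] shift [ 0.3  3.1 95.2] turn [ 0.   0.1 -0.1] w 1.0 F [0.5 0.1 1. ] q [-0.37  0.5   0.3   1.86 -0.2   0.81  1.48]
```

```bash
python3 -m jog '[[[0,3,40],[0,0,0],-1],[[0,0,40],[0,0,0],-1],[[0,0,14],[0,0,0],-1],[[0,0,0],[0,0,0],-1],[[0,0,0],[0,0,0],-1]]'
python3 - <<'E'
from h import *
go((.5998,.0243,.019),82.7)
E
```

```text
t: 19.18
eef_pos: [0.6008, 0.0245, 0.0208]
tool_rot: [0.002, 0.065, 0.998, 0.0]
contact_force: [-0.1, -0.1, -0.7]
gripper_width: 1.003
t 19.18 tcp [0.6008 0.0245 0.0208] shift [ 1.  -0.3  1.8] turn [ 0.   0.2 -0.1] w 1.003 F [-0.1 -0.1 -0.7] q [-0.33  0.64  0.25  1.9  -0.25  0.64  1.52]
```

```bash
python3 -m jog '[[[0,0,0],[0,0,0],0],[[0,0,0],[0,0,0],0.5],[[0,0,0],[0,0,0],1],[[0,0,0],[0,0,0],1],[[0,0,0],[0,0,0],1],[[0,0,0],[0,0,0],1],[[0,0,0],[0,0,0],1],[[0,0,0],[0,0,0],1]]' 40
python3 - <<'E'
from h import *
go((.5998,.0243,.149),82.7)
E
python3 -m jog '[[[0,0,-20],[0,0,0],1],[[0,0,-50],[0,0,0],1],[[0,0,-50],[0,0,0],1],[[0,0,-50],[0,0,0],1],[[0,0,0],[0,0,0],1],[[0,0,0],[0,0,0],1]]'
python3 - <<'E'
from h import *
go((.53,.3285,.19),-90)
im,*_=cam('wrist'); save('pics/w3.png',im)
E
```

```text
t: 20.18
eef_pos: [0.5997, 0.0245, 0.0193]
tool_rot: [0.0, 0.065, 0.998, 0.0]
contact_force: [-0.5, 1.1, 5.8]
gripper_width: 0.392
t 20.18 tcp [0.5997 0.0245 0.0193] shift [  -0.2   -0.2 -129.7] turn [ 0.   0.  -0.1] w 0.392 F [-0.5  1.1  5.8] q [-0.33  0.64  0.25  1.9  -0.25  0.64  1.52]
t: 20.92
eef_pos: [0.5987, 0.0246, 0.189]
tool_rot: [-0.0, 0.064, 0.998, 0.0]
contact_force: [-0.4, 0.4, -1.0]
gripper_width: 0.393
t 20.93 tcp [0.5987 0.0246 0.189 ] shift [107.2 292.5  -0.9] turn [ -0.   -0.  172.6] w 0.393 F [-0.4  0.4 -1. ] q [-0.41  0.41  0.34  1.8  -0.16  0.96  1.44]
```

View pics/w3.png

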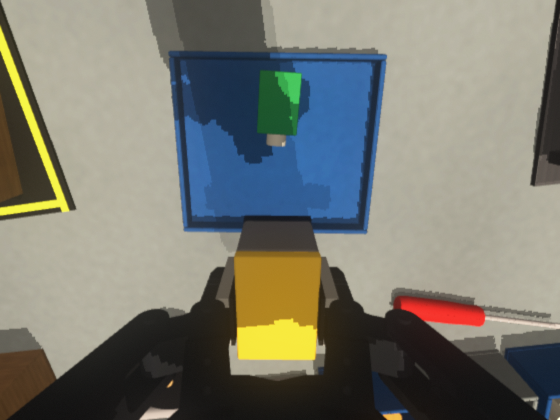

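```bash
python3 -m jog '[[[0,0,0],[0,0,5],1],[[0,0,0],[0,0,10],1],[[0,0,0],[0,0,10.5],1],[[0,0,0],[0,0,10.5],1],[[0,0,0],[0,0,10.5],1],[[0,0,0],[0,0,10.5],1],[[0,0,0],[0,0,10.5],1],[[0,0,0],[0,0,10.5],1],[[0,0,0],[0,0,10.5],1],[[0,0,0],[0,0,10],1],[[0,0,0],[0,0,5],1],[[0,0,0],[0,0,0],1]]'
python3 - <<'E'
from h import *
go((.53,.3285,.19),-90)
E
```

```text
t: 22.48
eef_pos: [0.5983, 0.0245, 0.1874]
tool_rot: [-0.0, 0.823, 0.568, -0.001]
contact_force: [-0.3, 0.1, -0.4]
gripper_width: 0.393
t 22.48 tcp [0.5983 0.0245 0.1874] shift [ 259.8 -172.    -2.8] turn [-0.   0.2 69.2] w 0.393 F [-0.3  0.1 -0.4] q [-0.71  0.5   0.77  1.82 -0.41  0.99 -0.13]
```

```bash
python3 -m jog '[[[0,0,0],[0,0,8],1],[[0,0,0],[0,0,10],1],[[0,0,0],[0,0,10.5],1],[[0,0,0],[0,0,10.5],1],[[0,0,0],[0,0,10.5],1],[[0,0,0],[0,0,10],1],[[0,0,0],[0,0,7],1],[[0,0,0],[0,0,3],1],[[0,0,0],[0,0,0],1],[[0,0,0],[0,0,0],1]]'
python3 - <<'E'
from h import *
go((.53,.3285,.19),-90)
E
```

```text
t: 23.72
eef_pos: [0.599, 0.0245, 0.1884]
tool_rot: [0.0, 1.0, -0.003, -0.0]
contact_force: [-0.7, -0.6, -1.2]
gripper_width: 0.389
t 23.73 tcp [0.599  0.0245 0.1884] shift [ -70.5 -303.7   -1.5] turn [ 0.   0.  -0.3] w 0.389 F [-0.7 -0.6 -1.2] q [-0.89  0.64  1.09  1.83 -0.64  1.08 -1.13]
```

```bash
python3 -m jog '[[[-15,-20,0],[0,0,0],1],[[-20,-40,0],[0,0,0],1],[[-20,-45,0],[0,0,0],1],[[-20,-45,0],[0,0,0],1],[[-20,-45,0],[0,0,0],1],[[-20,-45,0],[0,0,0],1],[[-12,-40,0],[0,0,0],1],[[-8,-23,0],[0,0,0],1],[[0,0,0],[0,0,0],1],[[0,0,0],[0,0,0],1]]'
python3 - <<'E'
from h import *
go((.47,.3285,.16),-90,-15)
E
```

```text
t: 24.98
eef_pos: [0.467, 0.3265, 0.189]
tool_rot: [0.0, 1.0, -0.005, 0.0]
contact_force: [-0.1, -0.8, -0.1]
gripper_width: 0.392
t 24.98 tcp [0.467  0.3265 0.189 ] shift [ 3.  -2.1 29. ] turn [ 0.1 15.  -0.5] w 0.392 F [-0.1 -0.8 -0.1] q [-1.54  0.64  1.19  1.9  -0.68  1.08 -1.65]
```

Hovering over the rail. I tilt 15° and re-measure the rail from the wrist camera.

```bash
python3 -m jog '[[[0,0,0],[0,5,-0.5],1],[[0,0,0],[0,5,0],1],[[0,0,0],[0,5,0],1],[[0,0,0],[0,0,0],1],[[0,0,0],[0,0,0],1]]'
python3 - <<'E'
from h import *
go((.462,.3285,.063),-90,-15)
im,d,P,ci,T=cam('wrist'); save('pics/w4.png',im); np.savez('/tmp/w4.npz',P=P,im=im)
E
```

```text
t: 25.6
eef_pos: [0.4671, 0.3276, 0.1892]
tool_rot: [-0.0, 0.991, 0.0, 0.13]
contact_force: [0.2, -1.4, -0.4]
gripper_width: 0.395
t 25.6 tcp [0.4671 0.3276 0.1892] shift [-37.5  -0.9 120.6] turn [-0.  0.  0.] w 0.395 F [ 0.2 -1.4 -0.4] q [-1.78  0.61  1.32  2.06 -0.67  0.77 -1.69]
```

View pics/w4.png

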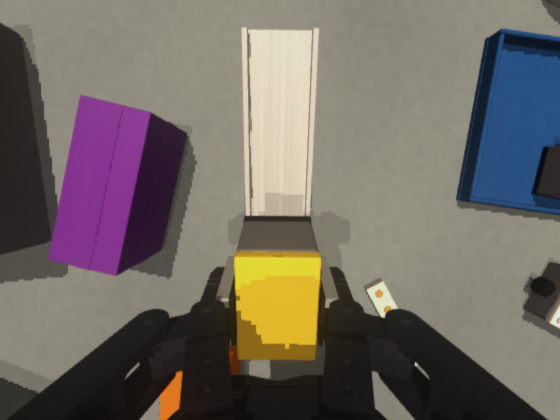

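```bash
python3 - <<'E'
from h import *
z=np.load('/tmp/w4.npz'); P=z['P']
p=P[40:200,258:304].reshape(-1,3)
A=np.c_[p[:,:2],np.ones(len(p))]; c=np.linalg.lstsq(A,p[:,2],rcond=None)[0]; print('floor',c,'x at z=60',(0.060-c[2]-c[1]*.3285)/c[0],(p[:,2]-A@c).std())
for v in (40,80,120,160,200):
    row=P[v,230:335]; ok=row[:,2]>.03; print(v,'y range',row[ok,1].min().round(4),row[ok,1].max().round(4),'mid',(row[ok,1].min()+row[ok,1].max())/2,'x',np.median(row[ok,0]).round(3))
print('open end x', [np.nanmax(np.where(P[:,u,2]>.05,P[:,u,0],-1)[:100]).round(4) for u in (265,280,300)])
E
python3 -m jog '[[[-15,-1,15],[0,0,0],1],[[-15,0,20],[0,0,0],1],[[-7,0,20],[0,0,0],1],[[0,0,20],[0,0,0],1],[[0,0,0],[0,0,0],1],[[0,0,0],[0,0,0],1]]'
python3 - <<'E'
from h import *
go((.462,.3285,.063),-90,-15)
E
```

```text
** On entry to DLASCL parameter number  4 had an illegal value
 ** On entry to DLASCL parameter number  4 had an illegal value
t: 26.4
eef_pos: [0.4509, 0.3291, 0.1075]
tool_rot: [-0.0, 0.991, 0.0, 0.131]
contact_force: [-0.3, 0.5, -0.5]
gripper_width: 0.39
t 26.4 tcp [0.4509 0.3291 0.1075] shift [-0.9  0.7 45.9] turn [-0. -0.  0.] w 0.39 F [-0.3  0.5 -0.5] q [-1.69  0.67  1.13  2.15 -0.81  0.6  -1.62]Traceback (most recent call last):
  File "<stdin>", line 4, in <module>
    x, resids, rank, s = _umath_linalg.lstsq(a, b, rcond,
                         ~~~~~~~~~~~~~~~~~~~^^^^^^^^^^^^^
                                             signature=signature)
                                             ^^^^^^^^^^^^^^^^^^^^
    raise LinAlgError("SVD did not converge in Linear Least Squares")
numpy.linalg.LinAlgError: SVD did not converge in Linear Least Squares
```

Run:
```python
from h import *
z=np.load('/tmp/w4.npz'); P=z['P']
p=P[40:200,260:302].reshape(-1,3); p=p[~np.isnan(p).any(1)]
A=np.c_[p[:,:2],np.ones(len(p))]; c=np.linalg.lstsq(A,p[:,2],rcond=None)[0]; print('floor',c,'x at z=60',(0.060-c[2]-c[1]*.3285)/c[0],(p[:,2]-A@c).std(),len(p))
for v in (40,80,120,160,200):
    row=P[v,230:335]; row=row[row[:,2]>.045]; print(v,'y range',row[:,1].min().round(4),row[:,1].max().round(4),'mid',(row[:,1].min()+row[:,1].max())/2,'x',np.median(row[:,0]).round(3))
print('open end x', [np.nanmax(np.where(P[:,u,2]>.05,P[:,u,0],-1)[:100]).round(4) for u in (265,280,300)])
```

```text
floor [ 0.26747491 -0.00222909 -0.07993147] x at z=60 0.5258950257050782 0.0007491490644143731 6693
40 y range 0.2977 0.3546 mid 0.3261799576848292 x 0.624
80 y range 0.2982 0.3549 mid 0.3265571664924102 x 0.596
120 y range 0.2987 0.3552 mid 0.32691403069966785 x 0.566
160 y range 0.299 0.3562 mid 0.3276087144291623 x 0.533
200 y range 0.299 0.3565 mid 0.3277371911260854 x 0.497
open end x [np.float64(0.6311), np.float64(0.6312), np.float64(0.6302)]
```

```bash
python3 -m jog '[[[0,0.5,20],[0,0,0],1],[[0,0,15],[0,0,0],1],[[0,0,8],[0,0,0],1],[[0,0,2],[0,0,0],1],[[0,0,0],[0,0,0],1],[[0,0,0],[0,0,0],1]]'
python3 - <<'E'
from h import *
go((.4635,.328,.0615),-90,-15)
E
```

```text
t: 27.15
eef_pos: [0.4617, 0.3291, 0.0637]
tool_rot: [-0.0, 0.991, 0.001, 0.131]
contact_force: [-0.2, -0.7, -1.8]
gripper_width: 0.393
t 27.15 tcp [0.4617 0.3291 0.0637] shift [1.1 1.1 2.6] turn [-0.  -0.   0.1] w 0.393 F [-0.2 -0.7 -1.8] q [-1.58  0.71  1.    2.15 -0.9   0.52 -1.56]
```

```bash
python3 -m jog '[[[1,1,2],[0,0,0],1],[[0,0,1],[0,0,0],1],[[0,0,0],[0,0,0],1]]'
python3 - <<'E'
from h import *
go((.4635,.328,.0615),-90,-15)
E
```

```text
t: 27.52
eef_pos: [0.4634, 0.3278, 0.0606]
tool_rot: [0.0, 0.991, 0.001, 0.13]
contact_force: [-0.0, -0.7, 0.0]
gripper_width: 0.39
t 27.52 tcp [0.4634 0.3278 0.0606] shift [ 0.4 -0.2 -0.8] turn [-0.   0.   0.1] w 0.39 F [-0.  -0.7  0. ] q [-1.57  0.71  0.99  2.15 -0.9   0.51 -1.55]
```

Force is beginning to unload, so the sensor is at the floor. I open gently.

```bash
python3 -m jog '[[[0,0,0],[0,0,0],0],[[0,0,0],[0,0,0],-0.3],[[0,0,0],[0,0,0],-1],[[0,0,0],[0,0,0],-1],[[0,0,0],[0,0,0],-1],[[0,0,-30],[0,0,0],-1],[[0,0,-50],[0,0,0],-1],[[0,0,-40],[0,0,0],-1],[[0,0,0],[0,0,0],-1]]'
python3 - <<'E'
from h import *
go((.4635,.328,.19),-90,0)
im,d,P,ci,T=cam('wrist'); save('pics/w5.png',im)
im,d,P,ci,T=cam('scene'); save('pics/s5.png',cv2.resize(im[160:290,330:470],None,fx=4,fy=4))
E
```

```text
t: 28.65
eef_pos: [0.4328, 0.3292, 0.1787]
tool_rot: [-0.001, 0.991, 0.001, 0.132]
contact_force: [0.6, 0.4, -0.7]
gripper_width: 1.002
t 28.65 tcp [0.4328 0.3292 0.1787] shift [32.6  1.2 -2.9] turn [ -0.2 -15.1   0.2] w 1.002 F [ 0.6  0.4 -0.7] q [-1.87  0.6   1.35  2.13 -0.67  0.73 -1.72]
```

View pics/w5.png

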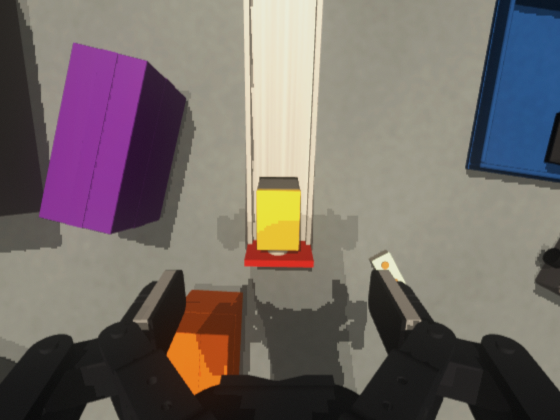

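View pics/s5.png

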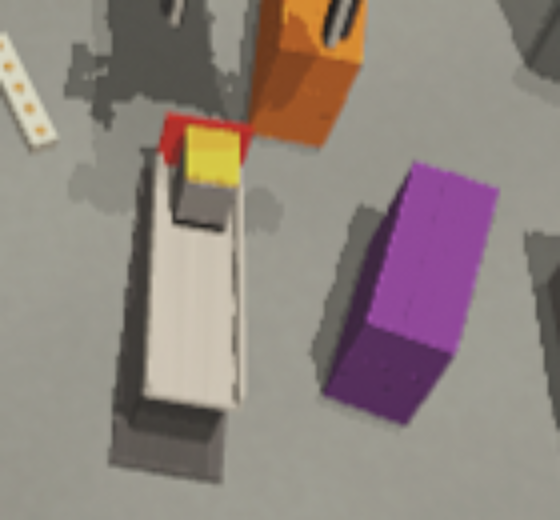

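Yellow sits with its nose at the red stop (wrist (277,250)). Next is green, grasped with this hand orientation, so the half turn happens while carrying it.

```bash
python3 -m jog '[[[0,0,-10],[0,-5,0],-1],[[0,0,0],[0,-5,0],-1],[[0,0,0],[0,-5,0],-1],[[0,0,0],[0,0,0],-1],[[0,0,0],[0,0,0],-1]]'
python3 - <<'E'
from h import *
go((.523,.0371,.19),-101)
E
```

```text
t: 29.38
eef_pos: [0.4294, 0.3273, 0.1853]
tool_rot: [0.001, 1.0, 0.001, 0.0]
contact_force: [-1.1, -0.5, -0.1]
gripper_width: 1.002
t 29.38 tcp [0.4294 0.3273 0.1853] shift [ 93.3 290.3  -4.3] turn [ 0.1 -0.  11.1] w 1.002 F [-1.1 -0.5 -0.1] q [-1.63  0.6   1.21  1.98 -0.66  1.04 -1.68]
```

```bash
python3 -m jog '[[[8,20,0],[0,0,0],-1],[[14,40,0],[0,0,0],-1],[[14,45,0],[0,0,0],-1],[[14,45,0],[0,0,0],-1],[[14,45,0],[0,0,0],-1],[[14,45,0],[0,0,0],-1],[[15,50,0],[0,0,0],-1],[[0,0,0],[0,0,5],-1],[[0,0,0],[0,0,6],-1],[[0,0,0],[0,0,0],-1],[[0,0,0],[0,0,0],-1]]'
python3 - <<'E'
from h import *
go((.523,.0371,.02),-101)
im,d,P,ci,T=cam('wrist'); save('pics/w6.png',im)
Z=P[...,2]
m=((Z>.045)&(Z<.058)); m[300:]=0; m=m.astype(np.uint8); n,l,s,ct=cv2.connectedComponentsWithStats(m)
for i in range(1,n):
    if s[i,4]>600:
        pts=P[l==i]; r=cv2.minAreaRect((pts[:,:2]*1000).astype(np.float32)); print(ct[i].round(),s[i],np.round(r[0],1),np.round(r[1],1),round(r[2],1),np.median(pts[:,2]).round(4))
E
```

```text
t: 30.75
eef_pos: [0.5228, 0.0378, 0.1862]
tool_rot: [0.0, 0.996, -0.094, -0.0]
contact_force: [0.1, -0.0, 0.2]
gripper_width: 0.996
t 30.75 tcp [0.5228 0.0378 0.1862] shift [  0.3   0.6 166.2] turn [ 0.  -0.   0.2] w 0.996 F [ 0.1 -0.   0.2] q [-1.07  0.55  1.21  2.01 -0.61  1.01 -1.32]
[279. 193.] [ 260  166   39   55 2071] [522.9  37. ] [34.  50.5] 78.6 0.0508
[ 17. 281.] [  0 243  40  57 903] [492.8 311.5] [29.1 69.4] 89.1 0.0524
```

View pics/w6.png

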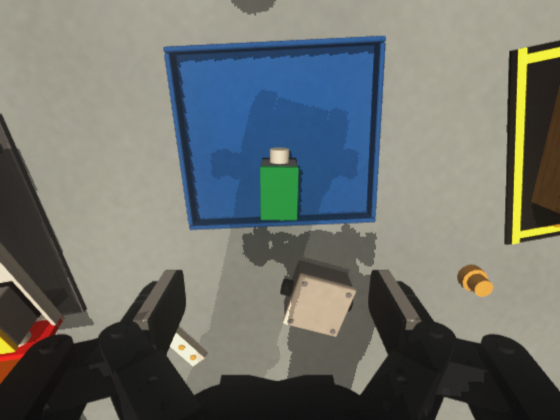

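Green (280,190) with its nose at (280,155) is clear to grasp. The junction box at (320,295) is well clear of the fingers.

```bash
python3 -m jog '[[[0,0.5,40],[0,0,0],-1],[[0,0,50],[0,0,0],-1],[[0,0,50],[0,0,0],-1],[[0,0,20],[0,0,0],-1],[[0,0,6],[0,0,0],-1],[[0,0,0],[0,0,0],-1],[[0,0,0],[0,0,0],-1]]'
python3 - <<'E'
from h import *
go((.523,.0371,.02),-101)
E
```

```text
t: 31.68
eef_pos: [0.524, 0.0376, 0.0214]
tool_rot: [-0.0, 0.996, -0.095, 0.001]
contact_force: [-0.3, -0.7, 0.7]
gripper_width: 1.005
t 31.68 tcp [0.524  0.0376 0.0214] shift [-0.9  0.7  1.4] turn [-0.  -0.1  0.1] w 1.005 F [-0.3 -0.7  0.7] q [-0.84  0.75  0.88  2.1  -0.9   0.73 -1.12]
```

```bash
python3 -m jog '[[[-1,0.5,1.5],[0,0,0],0],[[0,0,0],[0,0,0],0.5],[[0,0,0],[0,0,0],1],[[0,0,0],[0,0,0],1],[[0,0,0],[0,0,0],1],[[0,0,0],[0,0,0],1],[[0,0,0],[0,0,0],1],[[0,0,0],[0,0,0],1]]' 40
python3 - <<'E'
from h import *
go((.523,.0371,.19),-101)
E
python3 -m jog '[[[0,0,-20],[0,0,0],1],[[0,0,-50],[0,0,0],1],[[0,0,-50],[0,0,0],1],[[0,0,-50],[0,0,0],1],[[0,0,0],[0,0,0],1],[[0,0,0],[0,0,0],1]]'
python3 - <<'E'
from h import *
go((.52,.328,.19),90)
E
```

```text
t: 32.67
eef_pos: [0.5224, 0.0372, 0.0192]
tool_rot: [0.0, 0.995, -0.095, 0.0]
contact_force: [-1.1, 0.1, 4.9]
gripper_width: 0.391
t 32.67 tcp [0.5224 0.0372 0.0192] shift [   0.7    0.  -170.8] turn [-0.  -0.   0.1] w 0.391 F [-1.1  0.1  4.9] q [-0.84  0.75  0.87  2.11 -0.91  0.72 -1.11]
t: 33.42
eef_pos: [0.5214, 0.0377, 0.1881]
tool_rot: [0.0, 0.996, -0.095, -0.001]
contact_force: [0.1, -0.3, -0.6]
gripper_width: 0.391
t 33.42 tcp [0.5214 0.0377 0.1881] shift [ -56.1 -284.8   -1.8] turn [ 1.000e-01 -0.000e+00  1.691e+02] w 0.391 F [ 0.1 -0.3 -0.6] q [-1.07  0.54  1.2   2.01 -0.6   1.01 -1.33]
```

```bash
python3 -m jog '[[[0,0,0],[0,0,-5],1],[[0,0,0],[0,0,-10],1],[[0,0,0],[0,0,-10.5],1],[[0,0,0],[0,0,-10.5],1],[[0,0,0],[0,0,-10.5],1],[[0,0,0],[0,0,-10.5],1],[[0,0,0],[0,0,-10.5],1],[[0,0,0],[0,0,-10.5],1],[[0,0,0],[0,0,-10.5],1],[[0,0,0],[0,0,-10.5],1],[[0,0,0],[0,0,-10.5],1],[[0,0,0],[0,0,-5],1]]';python3 -m jog '[[[0,0,0],[0,0,-10],1],[[0,0,0],[0,0,-10.5],1],[[0,0,0],[0,0,-10.5],1],[[0,0,0],[0,0,-10.5],1],[[0,0,0],[0,0,-10.5],1],[[0,0,0],[0,0,-10.5],1],[[0,0,0],[0,0,-8],1],[[0,0,0],[0,0,-5],1],[[0,0,0],[0,0,0],1],[[0,0,0],[0,0,0],1]]'
python3 - <<'E'
from h import *
go((.52,.328,.19),90)
E
```

```text
t: 34.92
eef_pos: [0.5208, 0.0372, 0.1872]
tool_rot: [-0.001, 0.617, 0.787, -0.001]
contact_force: [-0.6, 0.1, -0.1]
gripper_width: 0.393
t: 36.17
eef_pos: [0.5215, 0.0372, 0.188]
tool_rot: [-0.001, 0.009, 1.0, -0.0]
contact_force: [0.5, 0.5, -0.6]
gripper_width: 0.393
t 36.17 tcp [0.5215 0.0372 0.188 ] shift [  6.5 290.7  -2.2] turn [-0.  -0.1 -1. ] w 0.393 F [ 0.5  0.5 -0.6] q [-0.52  0.29  0.39  1.98 -0.14  0.9   1.5 ]
```

```bash
python3 -m jog '[[[0,20,0],[0,0,0],1],[[0,40,0],[0,0,0],1],[[0,45,0],[0,0,0],1],[[0,45,0],[0,0,0],1],[[0,45,0],[0,0,0],1],[[0,45,0],[0,0,0],1],[[0,30,0],[0,0,-1],1],[[0,20,0],[0,0,0],1],[[0,0,0],[0,-5,0],1],[[0,0,0],[0,-5,0],1],[[0,0,0],[0,-5,0],1],[[0,0,0],[0,0,0],1]]';python3 - <<'E'
from h import *
go((.5216,.3275,.0767),90,-15)
im,d,P,ci,T=cam('top'); save('pics/t7.png',im)
E
```

```text
t: 37.67
eef_pos: [0.5248, 0.3265, 0.1883]
tool_rot: [0.13, -0.001, 0.992, -0.001]
contact_force: [-0.2, -0.3, -0.8]
gripper_width: 0.393
t 37.67 tcp [0.5248 0.3265 0.1883] shift [ 31.8   1.2 107. ] turn [-0.1 -0.1  0.2] w 0.393 F [-0.2 -0.3 -0.8] q [-1.06  0.34  0.38  1.93  0.07  0.69  0.81]
```

```bash
python3 -m jog '[[[15,1,10],[0,0,0],1],[[17,0,20],[0,0,0],1],[[0,0,30],[0,0,0],1],[[0,0,20],[0,0,0],1],[[0,0,0],[0,0,0],1],[[0,0,0],[0,0,0],1]]';python3 - <<'E'
from h import *
go((.5216,.3275,.0767),90,-15)
im,d,P,ci,T=cam('wrist'); save('pics/w7.png',im)
E
```

```text
t: 38.48
eef_pos: [0.5163, 0.328, 0.1034]
tool_rot: [0.13, -0.001, 0.991, -0.0]
contact_force: [0.3, 0.1, -0.1]
gripper_width: 0.392
t 38.48 tcp [0.5163 0.328  0.1034] shift [ 1.8 -0.5 27.2] turn [-0.  -0.   0.1] w 0.392 F [ 0.3  0.1 -0.1] q [-1.04  0.46  0.35  2.01  0.05  0.5   0.79]
```

View pics/w7.png

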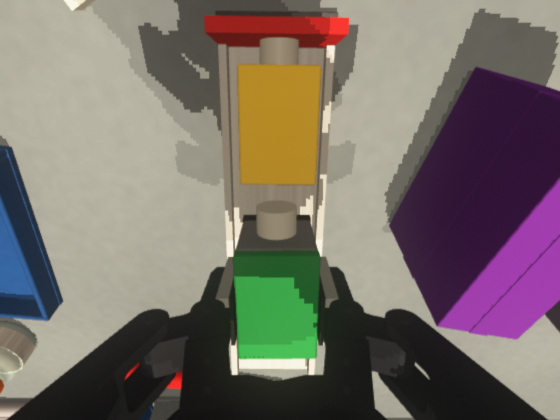

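Yellow's nose (279,50) is on the red stop, and green is lined up above the rail with its nose downhill at (276,218).

```bash
python3 -m jog '[[[1,-0.5,12],[0,0,0],1],[[0,0,8],[0,0,0],1],[[0,0,4],[0,0,0],1],[[0,0,2],[0,0,0],1],[[0,0,0],[0,0,0],1],[[0,0,0],[0,0,0],1]]';python3 - <<'E'
from h import *
go((.5216,.3275,.0767),90,-15)
E
```

```text
t: 39.28
eef_pos: [0.5219, 0.3278, 0.078]
tool_rot: [0.131, -0.001, 0.991, 0.0]
contact_force: [0.5, 0.3, -1.0]
gripper_width: 0.392
t 39.27 tcp [0.5219 0.3278 0.078 ] shift [ 0.7 -0.3  1.2] turn [0.  0.  0.1] w 0.392 F [ 0.5  0.3 -1. ] q [-1.02  0.51  0.33  2.01  0.04  0.45  0.8 ]
```

```bash
python3 -m jog '[[[0,0,1.5],[0,0,0],1],[[0,0,1],[0,0,0],1],[[0,0,0],[0,0,0],1]]'
python3 -m jog '[[[0,0,0],[0,0,0],0],[[0,0,0],[0,0,0],-0.3],[[0,0,0],[0,0,0],-1],[[0,0,0],[0,0,0],-1],[[0,0,0],[0,0,0],-1],[[0,0,-30],[0,0,0],-1],[[0,0,-50],[0,0,0],-1],[[0,0,-40],[0,0,0],-1],[[0,0,0],[0,0,0],-1]]'
python3 - <<'E'
from h import *
go((.5108,-.2582,.22),80.4)
im,d,P,ci,T=cam('wrist'); save('pics/w8.png',im)
rx,ry=.524,.3275
for n,lo,hi in(('yellow',(20,100,80),(35,255,255)),('green',(45,100,40),(85,255,255))):
    m=cv2.inRange(cv2.cvtColor(im,cv2.COLOR_RGB2HSV),lo,hi); k,l,s,c=cv2.connectedComponentsWithStats(m); i=1+np.argmax(s[1:,4]); p=P[l==i]; p=p[~np.isnan(p).any(1)]
    A=np.c_[p[:,:2],np.ones(len(p))]; f=np.linalg.lstsq(A,p[:,2],rcond=None)[0]
    ce=np.median(p,0); # cap centre at body x=-6,z=46
    nz=np.array([-.2588,0,.9659]); down=np.array([-.9659,0,-.2588]); o=ce-46e-3*nz+6e-3*down
    print(n,c[i].round(),'origin',o.round(4),'in rail',(o-[rx,ry,0]).round(4),'slopes',f[:2].round(3),s[i,4])
E
```

```text
t: 39.65
eef_pos: [0.5224, 0.3276, 0.0753]
tool_rot: [0.13, -0.001, 0.991, -0.0]
contact_force: [0.0, -0.4, -0.5]
gripper_width: 0.39
t: 40.78
eef_pos: [0.4923, 0.3292, 0.1945]
tool_rot: [0.132, -0.001, 0.991, 0.003]
contact_force: [-0.1, 0.7, 0.3]
gripper_width: 0.998
t 40.77 tcp [0.4923 0.3292 0.1945] shift [ -23.7 -587.4  -22.8] turn [ 1.6 15.1  9.7] w 0.998 F [-0.1  0.7  0.3] q [-1.13  0.29  0.4   1.99  0.1   0.68  0.74]
yellow [276. 113.] origin [0.4538 0.3299 0.0405] in rail [-0.0702  0.0024  0.0405] slopes [0.259 0.003] 3679
green [274. 196.] origin [0.5126 0.3284 0.0564] in rail [-0.0114  0.0009  0.0564] slopes [ 0.273 -0.004] 2694
```

View pics/w8.png

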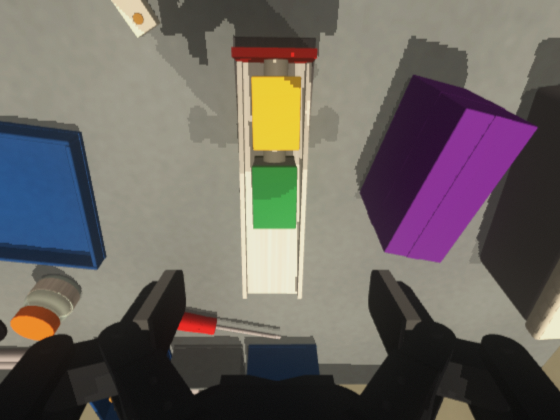

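Both sensors lie in the rail close together (rail x −0.070 and −0.011, slope 15°). Now I fetch brown.

```bash
python3 -m jog '[[[0,0,-20],[0,5,0],-1],[[0,0,0],[0,5,0],-1],[[0,0,0],[0,5,0],-1],[[0,-30,0],[0,0,1],-1],[[0,-50,0],[0,0,2],-1],[[0,-50,0],[0,0,2],-1],[[0,-50,0],[0,0,2],-1],[[0,-50,0],[0,0,2],-1],[[0,-50,0],[0,0,0.5],-1],[[0,-50,0],[0,0,0],-1],[[0,0,0],[0,0,0],-1],[[0,0,0],[0,0,0],-1]]'
python3 - <<'E'
from h import *
go((.5108,-.2582,.2),80.4)
E
```

```text
t: 42.32
eef_pos: [0.4566, -0.0002, 0.2099]
tool_rot: [-0.001, 0.082, 0.997, -0.0]
contact_force: [-0.2, 0.7, 0.2]
gripper_width: 1.006
t 42.33 tcp [ 4.566e-01 -2.000e-04  2.099e-01] shift [ -95.7 -245.7   10.1] turn [-0.1 -0.1  0.2] w 1.006 F [-0.2  0.7  0.2] q [-0.61  0.14  0.52  2.11 -0.09  0.91  1.37]
```

```bash
python3 -m jog '[[[-12,-30,0],[0,0,0.2],-1],[[-18,-45,0],[0,0,0],-1],[[-18,-45,0],[0,0,0],-1],[[-18,-45,0],[0,0,0],-1],[[-18,-45,0],[0,0,0],-1],[[-12,-35,0],[0,0,0],-1],[[0,0,0],[0,0,0],-1],[[0,0,0],[0,0,0],-1],[[0,0,0],[0,0,0],-1]]'
python3 - <<'E'
from h import *
go((.5108,-.2582,.0639),80.4)
im,d,P,ci,T=cam('top')
Z=P[...,2]; m=((Z>.094)&(Z<.113)); m[:150]=0; m[:,:395]=0
m=m.astype(np.uint8); n,l,s,ct=cv2.connectedComponentsWithStats(m)
for i in range(1,n):
    if s[i,4]>150:
        pts=P[l==i]; r=cv2.minAreaRect((pts[:,:2]*1000).astype(np.float32)); print('top',ct[i].round(),s[i],np.round(r[0],1),np.round(r[1],1),round(r[2],1),np.median(pts[:,2]).round(4))
E
```

```text
t: 43.45
eef_pos: [0.5112, -0.2559, 0.2104]
tool_rot: [-0.0, 0.082, 0.997, 0.0]
contact_force: [0.0, 0.4, 0.2]
gripper_width: 1.001
t 43.45 tcp [ 0.5112 -0.2559  0.2104] shift [ -0.   -2.4 146.5] turn [ 0.  -0.   0.2] w 1.001 F [0.  0.4 0.2] q [-0.14  0.38  0.63  1.86 -0.26  0.99  2.01]
top [424. 224.] [409 204  30  40 860] [ 487.7 -254.1] [55.4 87.2] 80.2 0.1023
```

```bash
python3 -m jog '[[[0,-2,40],[0,0,0.2],-1],[[0,0,50],[0,0,0],-1],[[0,0,35],[0,0,0],-1],[[0,0,15],[0,0,0],-1],[[0,0,5],[0,0,0],-1],[[0,0,0],[0,0,0],-1],[[0,0,0],[0,0,0],-1]]'
python3 - <<'E'
from h import *
go((.5108,-.2582,.0639),80.4)
E
```

```text
t: 44.38
eef_pos: [0.5113, -0.2604, 0.0671]
tool_rot: [0.001, 0.085, 0.996, -0.0]
contact_force: [-0.4, -0.1, 0.4]
gripper_width: 1.001
t 44.38 tcp [ 0.5113 -0.2604  0.0671] shift [0.9 2.1 3.2] turn [-0.   0.1 -0.2] w 1.001 F [-0.4 -0.1  0.4] q [-0.03  0.57  0.52  1.96 -0.42  0.71  2.14]
```

```bash
python3 -m jog '[[[0.5,2,3],[0,0,0],-1],[[0,0,0],[0,0,0],0.2],[[0,0,0],[0,0,0],0.6],[[0,0,0],[0,0,0],1],[[0,0,0],[0,0,0],1],[[0,0,0],[0,0,0],1],[[0,0,0],[0,0,0],1],[[0,0,0],[0,0,0],1]]' 45
python3 - <<'E'
from h import *
go((.5108,-.2582,.0639),80.4)
E
python3 -m jog '[[[0,0,-15],[0,0,0],1],[[0,0,-35],[0,0,0],1],[[0,0,-45],[0,0,0],1],[[0,0,0],[0,0,0],1],[[0,0,0],[0,0,0],1]]'
python3 - <<'E'
from h import *
go((.5711,.0837,.16),83.1)
E
```

```text
t: 45.38
eef_pos: [0.5104, -0.2584, 0.0631]
tool_rot: [0.0, 0.086, 0.996, -0.0]
contact_force: [-1.8, -2.4, 5.7]
gripper_width: 0.641
t 45.38 tcp [ 0.5104 -0.2584  0.0631] shift [-0.4  0.3 -0.8] turn [-0.   0.  -0.2] w 0.641 F [-1.8 -2.4  5.7] q [-0.03  0.58  0.51  1.96 -0.42  0.71  2.14]
t: 46.0
eef_pos: [0.5096, -0.2569, 0.1571]
tool_rot: [-0.001, 0.085, 0.996, 0.0]
contact_force: [-0.0, -0.5, -4.1]
gripper_width: 0.638
t 46.0 tcp [ 0.5096 -0.2569  0.1571] shift [ -2.9 346.1  -2.7] turn [ 0.  -0.1 -2.9] w 0.638 F [-0.  -0.5 -4.1] q [-0.11  0.44  0.6   1.91 -0.32  0.89  2.06]
```

```bash
python3 -m jog '[[[0,20,0],[0,0,0],1],[[0,40,0],[0,0,-0.5],1],[[-1,45,0],[0,0,-0.6],1],[[-1,45,0],[0,0,-0.6],1],[[-1,45,0],[0,0,-0.6],1],[[-1,45,0],[0,0,-0.6],1],[[-1,45,0],[0,0,0],1],[[0,35,0],[0,0,0],1],[[0,20,0],[0,0,0],1],[[0,0,0],[0,0,0],1],[[0,0,0],[0,0,0],1],[[0,0,0],[0,0,0],1]]'
python3 - <<'E'
from h import *
go((.5707,.0835,.0651),83.1)
E
```

```text
t: 47.5
eef_pos: [0.5635, 0.0758, 0.1577]
tool_rot: [-0.0, 0.062, 0.998, -0.001]
contact_force: [-0.4, 0.2, -4.1]
gripper_width: 0.639
t 47.5 tcp [0.5635 0.0758 0.1577] shift [-6.2  8.6 92.6] turn [-0.1 -0.  -0.2] w 0.639 F [-0.4  0.2 -4.1] q [-0.67  0.43  0.55  1.91 -0.28  0.88  1.47]
```

```bash
python3 -m jog '[[[-6,8.5,25],[0,0,-0.2],1],[[0,0,35],[0,0,0],1],[[0,0,0],[0,0,0],1],[[0,0,0],[0,0,0],1]]'
python3 - <<'E'
from h import *
go((.5707,.0835,.0651),83.1)
E
```

```text
t: 48.0
eef_pos: [0.5714, 0.0846, 0.0988]
tool_rot: [0.001, 0.059, 0.998, -0.0]
contact_force: [0.2, -0.4, -3.8]
gripper_width: 0.636
t 48.0 tcp [0.5714 0.0846 0.0988] shift [ 0.6 -1.2 33.7] turn [-0.   0.1  0.1] w 0.636 F [ 0.2 -0.4 -3.8] q [-0.63  0.52  0.5   1.93 -0.35  0.77  1.51]
```

```bash
python3 -m jog '[[[0.5,-1,18],[0,0,0],1],[[0,0,8],[0,0,0],1],[[0,0,4],[0,0,0],1],[[0,0,2],[0,0,0],1],[[0,0,2],[0,0,0],1],[[0,0,0],[0,0,0],1],[[0,0,0],[0,0,0],1]]'
python3 - <<'E'
from h import *
go((.5707,.0835,.0651),83.1)
E
```

```text
t: 48.88
eef_pos: [0.5702, 0.0844, 0.0651]
tool_rot: [0.0, 0.059, 0.998, 0.0]
contact_force: [-4.7, -1.2, 9.4]
gripper_width: 0.638
t 48.88 tcp [0.5702 0.0844 0.0651] shift [-0.6 -0.9  0. ] turn [0.  0.  0.2] w 0.638 F [-4.7 -1.2  9.4] q [-0.61  0.57  0.47  1.95 -0.38  0.71  1.54]
```

Brown is down within 1 mm of its start. I release and fetch white.

```bash
python3 -m jog '[[[0,0,0],[0,0,0],0.3],[[0,0,0],[0,0,0],-0.3],[[0,0,0],[0,0,0],-1],[[0,0,0],[0,0,0],-1],[[0,0,0],[0,0,0],-1],[[0,0,-50],[0,0,0],-1],[[0,0,-50],[0,0,0],-1],[[0,0,-20],[0,0,0],-1],[[0,0,0],[0,0,0],-1]]'
python3 - <<'E'
from h import *
go((.4946,-.3589,.19),80.4)
E
```

```text
t: 50.0
eef_pos: [0.5713, 0.0849, 0.1853]
tool_rot: [0.002, 0.058, 0.998, 0.001]
contact_force: [0.3, 0.6, -0.9]
gripper_width: 1.001
t 50.0 tcp [0.5713 0.0849 0.1853] shift [  24.5 -449.7   -5.4] turn [0.1 0.2 2.9] w 1.001 F [ 0.3  0.6 -0.9] q [-0.69  0.41  0.57  1.87 -0.27  0.94  1.45]
```

```bash
python3 -m jog '[[[2,-30,0],[0,0,0],-1],[[3,-50,0],[0,0,0.5],-1],[[3,-50,0],[0,0,0.6],-1],[[3,-50,0],[0,0,0.6],-1],[[3,-50,0],[0,0,0.6],-1],[[3,-50,0],[0,0,0.6],-1],[[3,-50,0],[0,0,0],-1],[[3,-50,0],[0,0,0],-1],[[2,-40,0],[0,0,0],-1],[[0,-25,0],[0,0,0],-1],[[0,0,0],[0,0,0],-1],[[0,0,0],[0,0,0],-1]]'
python3 - <<'E'
from h import *
go((.4946,-.3589,.0635),80.4)
E
```

```text
t: 51.5
eef_pos: [0.4803, -0.3506, 0.1827]
tool_rot: [-0.001, 0.083, 0.997, 0.0]
contact_force: [0.1, -0.2, 0.4]
gripper_width: 0.999
t 51.5 tcp [ 0.4803 -0.3506  0.1827] shift [-15.6  -5.9 119.2] turn [ 0.  -0.1  0.1] w 0.999 F [ 0.1 -0.2  0.4] q [ 0.04  0.46  0.65  1.83 -0.33  0.96  2.24]
```

```bash
python3 -m jog '[[[-15,-5,15],[0,0,0],-1],[[0,0,40],[0,0,0],-1],[[0,0,40],[0,0,0],-1],[[0,0,15],[0,0,0],-1],[[0,0,8],[0,0,0],-1],[[0,0,0],[0,0,0],-1],[[0,0,0],[0,0,0],-1]]'
python3 - <<'E'
from h import *
go((.4946,-.3589,.0635),80.4)
E
```

```text
t: 52.38
eef_pos: [0.4951, -0.3599, 0.0671]
tool_rot: [0.001, 0.084, 0.996, -0.001]
contact_force: [0.3, -0.2, 0.4]
gripper_width: 0.998
t 52.38 tcp [ 0.4951 -0.3599  0.0671] shift [0.7 0.9 3.6] turn [-0.1  0.1  0. ] w 0.998 F [ 0.3 -0.2  0.4] q [ 0.13  0.63  0.55  1.87 -0.46  0.77  2.33]
```

```bash
python3 -m jog '[[[0.5,1,3.5],[0,0,0],-1],[[0,0,0],[0,0,0],0.2],[[0,0,0],[0,0,0],0.6],[[0,0,0],[0,0,0],1],[[0,0,0],[0,0,0],1],[[0,0,0],[0,0,0],1],[[0,0,0],[0,0,0],1],[[0,0,0],[0,0,0],1]]' 45
python3 - <<'E'
from h import *
go((.4946,-.3589,.063),80.4)
E
python3 -m jog '[[[0,0,-15],[0,0,0],1],[[0,0,-35],[0,0,0],1],[[0,0,-45],[0,0,0],1],[[0,0,0],[0,0,0],1],[[0,0,0],[0,0,0],1]]'
python3 - <<'E'
from h import *
go((.552,-.0235,.16),80.4)
E
```

```text
t: 53.38
eef_pos: [0.4941, -0.3586, 0.0627]
tool_rot: [0.0, 0.084, 0.996, -0.0]
contact_force: [-0.2, -1.0, 4.8]
gripper_width: 0.641
t 53.38 tcp [ 0.4941 -0.3586  0.0627] shift [-0.5 -0.2 -0.3] turn [-0.  0. -0.] w 0.641 F [-0.2 -1.   4.8] q [ 0.13  0.64  0.54  1.87 -0.46  0.76  2.33]
t: 54.0
eef_pos: [0.4935, -0.3573, 0.1567]
tool_rot: [-0.001, 0.083, 0.997, 0.0]
contact_force: [-0.3, 0.0, -3.4]
gripper_width: 0.642
t 54.0 tcp [ 0.4935 -0.3573  0.1567] shift [ -2.2 338.9  -3. ] turn [ 0.  -0.1  0. ] w 0.642 F [-0.3  0.  -3.4] q [ 0.06  0.52  0.63  1.82 -0.37  0.93  2.26]
```

```bash
python3 -m jog '[[[0,20,0],[0,0,0],1],[[0,40,0],[0,0,0],1],[[0,45,0],[0,0,0],1],[[0,45,0],[0,0,0],1],[[0,45,0],[0,0,0],1],[[0,45,0],[0,0,0],1],[[0,40,0],[0,0,0],1],[[0,35,0],[0,0,0],1],[[0,20,0],[0,0,0],1],[[0,0,0],[0,0,0],1],[[0,0,0],[0,0,0],1],[[0,0,0],[0,0,0],1]]'
python3 - <<'E'
from h import *
go((.5515,-.0235,.0648),80.4)
E
```

```text
t: 55.5
eef_pos: [0.5495, -0.0297, 0.1573]
tool_rot: [-0.0, 0.085, 0.996, -0.0]
contact_force: [0.8, 0.6, -2.9]
gripper_width: 0.637
t 55.5 tcp [ 0.5495 -0.0297  0.1573] shift [-0.9  6.5 92.5] turn [-0.1 -0.  -0.1] w 0.637 F [ 0.8  0.6 -2.9] q [-0.55  0.41  0.62  1.96 -0.31  0.87  1.64]
```

```bash
python3 -m jog '[[[-1,6,25],[0,0,0],1],[[0,0,35],[0,0,0],1],[[0,0,0],[0,0,0],1],[[0,0,0],[0,0,0],1]]'
python3 - <<'E'
from h import *
go((.5515,-.0235,.0648),80.4)
E
```

```text
t: 56.0
eef_pos: [0.5524, -0.0233, 0.0982]
tool_rot: [0.001, 0.084, 0.996, -0.0]
contact_force: [-0.0, -0.2, -3.2]
gripper_width: 0.636
t 56.0 tcp [ 0.5524 -0.0233  0.0982] shift [ 0.9 -0.4 33.4] turn [-0.   0.1 -0.1] w 0.636 F [-0.  -0.2 -3.2] q [-0.51  0.5   0.57  1.99 -0.39  0.75  1.69]
```

```bash
python3 -m jog '[[[0,0,18],[0,0,0],1],[[0,0,8],[0,0,0],1],[[0,0,4],[0,0,0],1],[[0,0,2],[0,0,0],1],[[0,0,1.5],[0,0,0],1],[[0,0,0],[0,0,0],1],[[0,0,0],[0,0,0],1]]'
python3 - <<'E'
from h import *
go((.5515,-.0235,.0648),80.4)
E
```

```text
t: 56.88
eef_pos: [0.5519, -0.0224, 0.0646]
tool_rot: [0.0, 0.084, 0.996, 0.0]
contact_force: [-4.6, -0.1, 5.4]
gripper_width: 0.64
t 56.88 tcp [ 0.5519 -0.0224  0.0646] shift [ 0.2 -1.2 -0.2] turn [ 0.  0. -0.] w 0.64 F [-4.6 -0.1  5.4] q [-0.48  0.55  0.53  2.01 -0.43  0.69  1.73]
```

Down in place. I release, lift and move well away.

```bash
python3 -m jog '[[[0,0,0],[0,0,0],0.3],[[0,0,0],[0,0,0],-0.3],[[0,0,0],[0,0,0],-1],[[0,0,0],[0,0,0],-1],[[0,0,0],[0,0,0],-1],[[0,0,-50],[0,0,0],-1],[[0,0,-50],[0,0,0],-1],[[0,0,-50],[0,0,0],-1],[[0,-30,0],[0,0,0],-1],[[0,-50,0],[0,0,0],-1],[[0,-50,0],[0,0,0],-1],[[0,-50,0],[0,0,0],-1]]'; python3 -m jog '[[[0,-50,0],[0,0,0],-1],[[0,-50,0],[0,0,0],-1],[[0,-30,0],[0,0,0],-1],[[0,0,0],[0,0,0],-1],[[0,0,0],[0,0,0],-1]]'
python3 - <<'E'
from h import *
print(bot.get_obs()['contact_force'].round(2))
im,d,P,ci,T=cam('top'); save('pics/t9.png',im); Z=P[...,2]
def rect(m,name):
    n,l,s,ct=cv2.connectedComponentsWithStats(m.astype(np.uint8))
    for i in range(1,n):
        if s[i,4]<100: continue
        pts=P[l==i]; r=cv2.minAreaRect((pts[:,:2]*1000).astype(np.float32))
        print(name,ct[i].round(),np.round(r[0],1),np.round(r[1],1),round(r[2],1),np.median(pts[:,2]).round(4))
roi=np.zeros(Z.shape,bool); roi[150:245,255:355]=1
rect(roi&(Z>0.095)&(Z<.115),'box tops')
b=np.zeros(Z.shape,bool); b[235:290,280:330]=1; rect(b&(Z>0.034),'jb')
b[:]=0; b[115:155,285:325]=1; rect(b&(Z>0.05),'jar')
hsv=cv2.cvtColor(im,cv2.COLOR_RGB2HSV)
for n,lo,hi in(('yellow',(20,100,80),(35,255,255)),('green',(45,100,40),(85,255,255))):
    m=cv2.inRange(hsv,lo,hi); m[:,:165]=0;m[:,200:]=0;m[:150]=0;m[270:]=0; ce=np.nanmedian(P[m>0],0)
    o=ce-46e-3*np.array([-.2588,0,.9659])+6e-3*np.array([-.9659,0,-.2588]); print(n,(m>0).sum(),(o-[.5235,.328,0]).round(4))
E
```

```text
t: 58.38
eef_pos: [0.5215, -0.201, 0.2139]
tool_rot: [0.0, 0.083, 0.997, -0.0]
contact_force: [0.2, 0.1, -0.0]
gripper_width: 1.006
t: 59.0
eef_pos: [0.5004, -0.3269, 0.2136]
tool_rot: [-0.0, 0.083, 0.997, 0.0]
contact_force: [0.6, 0.1, 0.3]
gripper_width: 1.001
[0.62 0.06 0.28]
box tops [282. 187.] [569.2  84.7] [ 55.  130.9] 83.4 0.1045
box tops [325. 195.] [551.7 -20.9] [ 55.1 131.1] 80.5 0.1045
jb [306. 264.] [387.3  19.9] [61.9 62. ] 62.3 0.0395
jar [304. 131.] [720.   32.2] [48.5 47.7] 14.1 0.0641
yellow 300 [-0.0693  0.0006  0.0404]
green 258 [-0.0096 -0.0015  0.0566]
```

View pics/t9.png

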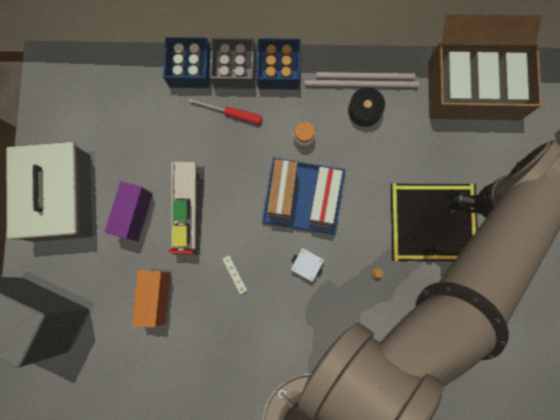

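Both boxes are back in the tray within about 1 mm of where they started. The sensors are in the rail, yellow at (180,236) by the stop and green at (180,210) behind it. The bystanders have not moved and the arm is clear, so I hand in.

```bash
python3 -c "
from station import bot
print(bot.hand_in())"
```

```text
the job is handed in; nothing more can be done
None
```

The job is handed in at about 59 s on the robot's clock; the hand-in gives no verdict, so what follows rests on my own checks. I stood both boxes on the mat and laid the yellow-capped sensor in the rail nose-down against the stop. The green-capped one went in close behind it. I then put the brown and white boxes back upright in the tray.

**Last checks (top camera):**
- **Boxes:** each is within about 1.3 mm of its starting position, its angle within 0.3° of the start, with the top at its original height.
- **Sensors:** yellow is at x ≈ −0.069 to −0.070 m in the rail frame and green at about −0.010 to −0.011 m. They are about 61 mm apart along the rail and within 3 mm of its centre line. From the wrist camera, the caps lay at about 15°, matching the rail.
- **Bystanders:** the junction box and fuse jar show no movement beyond 1 mm of measuring noise.
- **Arm:** clear of everything, gripper open, no contact force.

**Disagreements:**
- The description says green faces the opposite way to yellow in the tray. All three cameras showed both noses pointing the same way (world +x). I went by the pictures and gave both a half turn.
- The top and wrist cameras placed the rail's origin 2–3 mm apart along x, so I used a value between them.

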